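# Load and lock the wax mill

### The arm

A 6-joint arm with a two-finger parallel gripper is mounted at the origin on the work surface. World frame = base frame: x ahead of the robot, y to its left, z up, the work surface at z = 0. Lengths are in m, angles in rad, forces in N, time in s.
With the tool pointing down it reaches from about 0.375 to 0.925 m from the base axis. Payload 5.7 kg.
Tool frame: the origin (TCP) lies on the mounting face of the last link; the fingertips stand 182 mm ahead of it and the grasp point (between the pads) lies 163 mm ahead of it; z points along the fingers, y is the line along which they close (so a half turn about z gives the same grasp; the last joint's range is limited). The gripper opens to 88 mm and grips with 3 to 60 N. Pads are 20 mm wide; open, the fingers measure 115 mm over their backs; the gripper's body (75 mm by 178 mm) begins 61 mm behind the grasp point.
Start: joints at [1.167, 0.359, 1.51, -0, 1.272, -0.115], TCP at [0.171, 0.575, 0.405] pointing down, gripper open.
Joint ranges: [-2.97, 2.97], [-1.01, 2.36], [0.21, 2.38], [-0.96, 4.11], [0.2, 2.71], [-2.98, 2.98]. Speed limits (rad/s): [2.39, 2.39, 3.14, 3.14, 3.14, 3.14].

### API

Orientations are given as a 3x3 rotation matrix whose columns are the frame's x, y, z axes.
In Python, from plant import * gives the robot as it stands.
- The arm moves only by the shell command python3 -m inch 'ROWS'. ROWS is JSON, a list of rows, each an object of numbers: "wx", "wy", "wz": the turn, a rotation vector about the tool's x, y, z in rad; "x", "y", "z": the shift along the tool's x, y, z in mm; "fingers": the closure, from 0 (fully open) to 1 (shut). In form: [{"wx": .., "wy": .., "wz": .., "x": .., "y": .., "z": .., "fingers": ..}, ...]. A call has 1 to 20 rows; each row is the pose to reach, as a shift and turn from the pose commanded when the call began, along the tool's axes at that moment; what a row does not reach only later rows make up. A row lasts 1/10 s, in which the tool goes at most 50 mm and 8.59 degrees, less where a joint would pass 70% of its speed; a pose out of reach is approached as far as the arm can. A call with a gripper value outside its range is refused whole. The fingers move at their own pace and stop on an object; the grip force is fixed at half the most. Time passes only in rows, so rows that repeat a pose let the fingers close. It gives the time, the measured TCP pose, the force, the opening and the grip force at its end, in the units of the state.
- read_state(): the state, without advancing time (a new reading comes with each control period).
- read_camera(name): name is "side" or "top"; returns the picture (400x640x3 uint8, blue, green, red); there is no depth.
- camera_model(name): a dict with "camera_matrix" (3x3 intrinsics, pixels), "k1" (the pictures are not rectified: a ray, as slopes to the right and down, at radius r is drawn at 1 + k1 r^2 times it, then the intrinsics apply), "origin" and "orientation" of the camera in the world. Camera axes: x right, y up, looking along -z (the intrinsics and any distortion apply to the point x, -y, -z); pixel columns grow to the right and rows downward; lengths in m; the calibration is good to about 2 mm. A picture is of the moment at which its call begins. camera_model takes no time and is no camera call.
- sign_off(): hands the job in; it is judged then, once.
Trained networks look in the newest picture that a camera, given by its name, has taken for a name from the list of things; names that differ only in an ending like _2 or _b are one class to them, and where a whole thing is asked for, a point or a joint stands for the part that bears it (a point fixed in the world has none). Each returns a list of dicts, best first, with "score" (0 to 1); they miss things now and then, are a little off and sometimes report something else, mostly with a low value. They report only what shows in the picture. A call takes as long as a camera call. They do not tell look-alikes from the thing itself.
- spot_in(camera, name): "at" ([column, row] as shares, 0 to 1, of the picture: columns of its width, rows of its height, amid what is visible of it).
The state is a dict: "time_s": time; "joints": joint angles; "joint_velocities": joint speeds; "joint_efforts": joint torques, N m; "tcp_pos": TCP position; "tcp_rot": TCP orientation; "wrist_force": force on the tool from outside, world axes, zero at the start; "wrist_torque": the same for the moment, N m; "finger_gap": finger opening in m; "grasp_force": force on a finger pad.
Only numpy, scipy, OpenCV 4.12 (cv2) and the standard library are available. Lean on these libraries where they do the work, as an engineer would, in place of code of your own. Each camera call takes 0.05 s, during which the arm holds its last target. There are 200 camera calls.

### The job

Set the desktop wax mill up for a batch: first throw the pallet-lock lever to its open notch (the one with the dash), then press every wax blank lying on the bench down into a nest of the bed, one to a nest, until it clicks fully home, and slide the spindle down its rail until it clicks fully home. When all are in, throw the lever into the one-dot notch, which is for wax; the two-dot notch is for metal. Leave the pliers, the caliper and the flask alone.

Things in the scene. Friction and masses are not known exactly. Their poses are not given: they have to be found in the camera images.
- blank1_mid (a point): green wax blank on an aluminium pallet; this point: its centre, 30 mm above its underside. Pallet 54 (x) by 30 (y) by 18 mm high with a catch groove along both long sides; on it, centred, a wax block 30 (x) by 28 (y) by 42 mm high (60 mm in all), so a 12 mm toe of pallet shows at either end. Half a turn about z changes nothing. About 90 g; upright on the bench; absent in some runs
- blank2_mid (a point): green wax blank on an aluminium pallet; this point: its centre, 30 mm above its underside. Pallet 54 (x) by 30 (y) by 18 mm high with a catch groove along both long sides; on it, centred, a wax block 30 (x) by 28 (y) by 42 mm high (60 mm in all), so a 12 mm toe of pallet shows at either end. Half a turn about z changes nothing. About 90 g; upright on the bench; absent in some runs
- blank3_mid (a point): green wax blank on an aluminium pallet; this point: its centre, 30 mm above its underside. Pallet 54 (x) by 30 (y) by 18 mm high with a catch groove along both long sides; on it, centred, a wax block 30 (x) by 28 (y) by 42 mm high (60 mm in all), so a 12 mm toe of pallet shows at either end. Half a turn about z changes nothing. About 90 g; upright on the bench; absent in some runs
- blank4_mid (a point): green wax blank on an aluminium pallet; this point: its centre, 30 mm above its underside. Pallet 54 (x) by 30 (y) by 18 mm high with a catch groove along both long sides; on it, centred, a wax block 30 (x) by 28 (y) by 42 mm high (60 mm in all), so a 12 mm toe of pallet shows at either end. Half a turn about z changes nothing. About 90 g; upright on the bench; absent in some runs
- blank5_mid (a point): green wax blank on an aluminium pallet; this point: its centre, 30 mm above its underside. Pallet 54 (x) by 30 (y) by 18 mm high with a catch groove along both long sides; on it, centred, a wax block 30 (x) by 28 (y) by 42 mm high (60 mm in all), so a 12 mm toe of pallet shows at either end. Half a turn about z changes nothing. About 90 g; upright on the bench; absent in some runs
- nest1 (a point): nest 1 of the row of 5. Point where a blank's centre lies when fully down: 30 mm above the nest's floor, 62 above the bench. Axes as mill. Takes the pallet from above, long side along x: 58 (x) by 32.4 mm (y), walls 19 mm high (round tops), end stops 10. A sprung ball in the wall stops a laid-in pallet about 10 mm too high; pressed straight down with 10 to 20 N it clicks past to the floor
- nest2 (a point): nest 2 of the row of 5. Point where a blank's centre lies when fully down: 30 mm above the nest's floor, 62 above the bench. Axes as mill. Takes the pallet from above, long side along x: 58 (x) by 32.4 mm (y), walls 19 mm high (round tops), end stops 10. A sprung ball in the wall stops a laid-in pallet about 10 mm too high; pressed straight down with 10 to 20 N it clicks past to the floor
- nest3 (a point): nest 3 of the row of 5. Point where a blank's centre lies when fully down: 30 mm above the nest's floor, 62 above the bench. Axes as mill. Takes the pallet from above, long side along x: 58 (x) by 32.4 mm (y), walls 19 mm high (round tops), end stops 10. A sprung ball in the wall stops a laid-in pallet about 10 mm too high; pressed straight down with 10 to 20 N it clicks past to the floor
- nest4 (a point): nest 4 of the row of 5. Point where a blank's centre lies when fully down: 30 mm above the nest's floor, 62 above the bench. Axes as mill. Takes the pallet from above, long side along x: 58 (x) by 32.4 mm (y), walls 19 mm high (round tops), end stops 10. A sprung ball in the wall stops a laid-in pallet about 10 mm too high; pressed straight down with 10 to 20 N it clicks past to the floor
- nest5 (a point): nest 5 of the row of 5. Point where a blank's centre lies when fully down: 30 mm above the nest's floor, 62 above the bench. Axes as mill. Takes the pallet from above, long side along x: 58 (x) by 32.4 mm (y), walls 19 mm high (round tops), end stops 10. A sprung ball in the wall stops a laid-in pallet about 10 mm too high; pressed straight down with 10 to 20 N it clicks past to the floor
- lever_knob (a point): the lock lever's upright black knob, a cylinder 20 mm across, 32 mm high (66 to 98 mm above the bench); this point is its centre. Under it the arm, a flat steel bar 10 mm wide, 60 to 66 mm above the bench, runs to the pivot. The knob swings level at 80 mm radius about lever_pivot
- lever_pivot (a point): the lever's upright pivot, at the height of the knob's centre; axes as mill. With lever at q the knob stands from here, in these axes, at 80 mm times (-cos(0.6 - q), -sin(0.6 - q), 0)
- lever (a joint): lock lever's angle, rad, growing clockwise seen from above, -0.03 to 1.23. Sprung notches: 0 open (dash mark), 0.6 wax (one dot), 1.2 metal (two dots). Leaving a notch takes about 8 N at the knob; within 0.08 of a notch it snaps in, elsewhere it stays put. It moves the dark lock bar behind the nests: clear at 0; from 0.6 its lip covers the +x toes of pallets that are down; one not down blocks it
- spindle_grip (a point): milling spindle; this point: on its motor's axis, 85 mm above its underside. Square steel motor 44 by 44 mm, 14 to 105 mm high (cap to 111), brass collet nut below. Dark bracket on its +x side, 54 mm wide (y), 62 mm high, out to 46 mm from the axis, with a T slot open to +x, top and bottom, that fits the rail. About 450 g; stands upright on the bench
- spindle_home (a point): where spindle_grip lies when fully down on the rail, 185 mm above the bench, spindle's axes parallel to mill's. The upright T rail stands 33 mm to +x of here, tapered top 27 mm lower than here; lower the spindle on from 62 mm or more above home (1.2 to 1.8 mm play). A sprung ball stops it about 35 mm above home; 10 to 25 N pushes it on down to its ledge, where it clicks
- spindle_slot (a point): middle of the T slot in the spindle's bracket, 33 mm to the spindle's +x of the motor's axis and 31 mm above its underside
- rail_ball_point (a point): middle of the T rail, at the height of its sprung ball, 131 mm above the bench; spindle_slot comes here when the spindle is home
- mill: desktop wax mill, fixed. Origin on the bench under nest 3; x away from the robot at yaw 0, y along the nests (1 at -y; 46 mm apart), z up. Base x -85 to 110, y -245 to 250 mm, 30 high. Lever at the -y end. At the +y end (y 150 to 245) a column, x 64 to 108, 192 mm high, and before it the rail's carriage, x 38 to 62, 161 mm high. Open lock bar x 31 to 54, its top 57 mm high
- pliers: bystander: black-handled pliers lying on the bench, 150 mm long
- caliper: bystander: steel caliper, 210 mm long, lying beside the mill
- flask: bystander: plum-coloured drinking flask, 68 mm across, 230 mm high; origin under its centre
Mind the look-alikes: they are no part of the job. Leave any pink or yellow look-alike of the part that bears blank4_mid alone.

How it is judged:
By the outcome, as a careful person would: the job done as asked, in the order asked, and still so for the second after the job is handed in, with the robot touching nothing.
Of blank1, blank2, blank3, blank4, blank5 only 3 to 5 are there at a start; the rules pass over those that are not, and their reading is None.
At some moment in a run one of blank1, blank2, blank3, blank4, blank5 may be knocked a few centimetres aside while the robot is not near it.
It also fails if it takes over 208 s, if anything falls off the work surface, if the arm or the gripper's body presses on something with over 40 N, if the wrist force passes 120 N, or if a joint passes its speed limit or range.

## Working session

There is one attempt and no reset: what is moved stays moved. The work goes in short steps, Python scripts to look and compute and a shell command to move; the robot and the scene stay as the last step left them, time stands still between calls to the robot, and variables do not carry over. Pictures are saved under pics/ and viewed, at most 14 in all, crops included, and the job is handed in when it is done.

```bash
ls; mkdir -p pics; python3 - <<'E'
from plant import *
import cv2
for c in("top","side"):
    im=read_camera(c); cv2.imwrite(f"pics/{c}0.png",im); m=camera_model(c); print(m)
    for n in["blank1_mid","spindle_grip","lever_knob","lever_pivot","mill","nest1","nest3","spindle_home","flask"]:
        try: print(c,n,[(round(d["at"][0]*640),round(d["at"][1]*400),round(d["score"],2)) for d in spot_in(c,n)][:9])
        except Exception as e: print(n,e)
print(read_state())
E
```

```text
pics
{'camera_matrix': array([[455.64637591,   0.        , 325.10292697],
       [  0.        , 455.64637591, 200.22964932],
       [  0.        ,   0.        ,   1.        ]]), 'k1': 0.027258537534874366, 'origin': array([0.22017309, 0.03499722, 1.68734771]), 'orientation': array([[-2.17946254e-04,  9.85845766e-01, -1.67654640e-01],
       [-9.99958006e-01,  1.32116476e-03,  9.06865324e-03],
       [ 9.16179280e-03,  1.67649576e-01,  9.85804079e-01]])}
top blank1_mid []
top spindle_grip [(244, 204, 0.65), (440, 177, 0.53)]
top lever_knob [(380, 158, 0.65)]
top lever_pivot [(320, 161, 0.57), (196, 160, 0.43)]
top mill [(321, 158, 0.57)]
top nest1 [(321, 159, 0.88), (432, 236, 0.59)]
top nest3 [(321, 159, 0.88), (432, 236, 0.59)]
top spindle_home [(441, 177, 0.7), (318, 158, 0.44)]
top flask [(198, 164, 0.98)]
{'camera_matrix': array([[442.02750219,   0.        , 321.9245246 ],
       [  0.        , 442.02750219, 206.45932904],
       [  0.        ,   0.        ,   1.        ]]), 'k1': -0.031694896859403486, 'origin': array([-0.2180641 , -0.895834  ,  0.88774888]), 'orientation': arra
[... 654 characters left out ...]
, -1.15091642e-01]), 'joint_velocities': array([-0.00046088,  0.00126295, -0.00010065,  0.00072394, -0.00138963,
        0.00052161]), 'joint_efforts': array([ 7.72909807e-04, -5.15340757e+01, -2.71132815e+01,  6.74925023e-02,
        2.45579879e-02, -6.63806554e-05]), 'tcp_pos': array([0.17090172, 0.57513233, 0.40460492]), 'tcp_rot': array([[-9.58582603e-01,  2.84814664e-01, -5.07863240e-06],
       [ 2.84814662e-01,  9.58582596e-01, -1.18402396e-04],
       [-2.88544500e-05, -1.14944946e-04, -9.99999993e-01]]), 'wrist_force': array([ 1.53487827, -0.58008794,  0.0458542 ]), 'wrist_torque': array([ 0.03881857,  0.0196486 , -0.00024173]), 'grasp_force': 0.0, 'finger_gap': 0.08799871800985962}
```

```bash
python3 - <<'E'
import cv2
a=cv2.imread("pics/top0.png");cv2.imwrite("pics/a.png",cv2.resize(a[60:330,140:500],(800,600),interpolation=2))
b=cv2.imread("pics/side0.png");cv2.imwrite("pics/b.png",cv2.resize(b[80:350,180:540],(800,600),interpolation=2))
E
```

```text
(no output)
```

View pics/a.png

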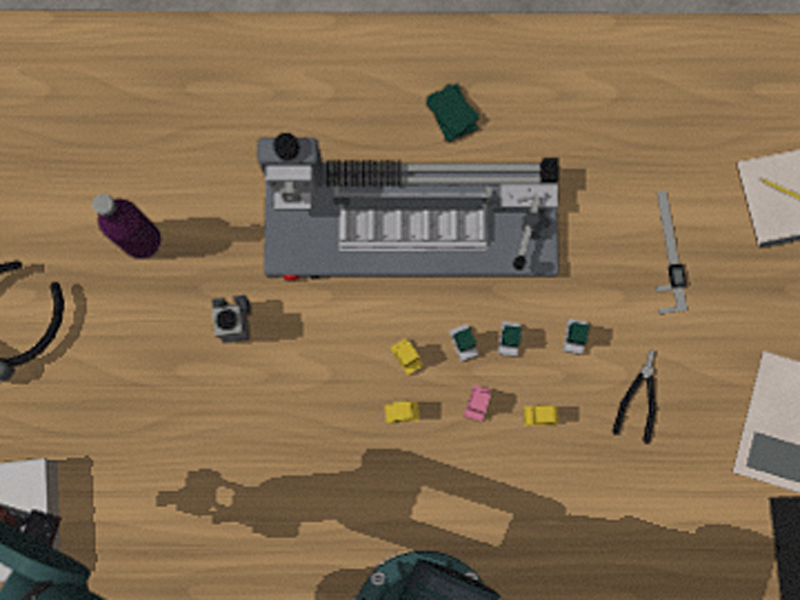

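View pics/b.png

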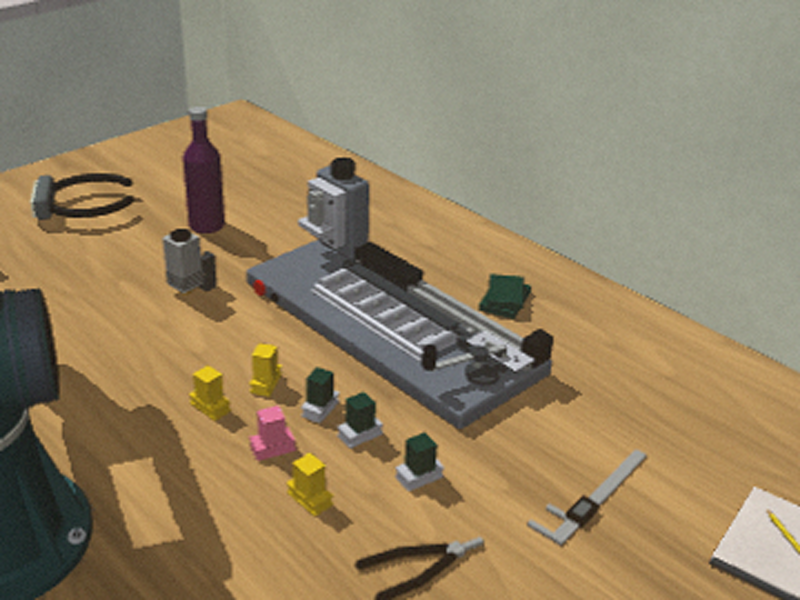

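The top view shows 3 green blanks on aluminium pallets, at crop (464,342), (511,338) and (577,336). The look-alikes are the yellow ones at (407,356), (401,411) and (541,415), and a pink one at (479,403). The green slab at (453,112) is no blank. The spindle is at (230,318). The knob is at (519,263) and the lever stands beyond the dot notch.

```bash
cat > h.py <<'E'
import numpy as np,cv2
from plant import *
def proj(c,P):
    m=camera_model(c); q=(np.atleast_2d(P)-m["origin"])@m["orientation"]
    s=np.c_[q[:,0]/-q[:,2],-q[:,1]/-q[:,2]]; r=(s**2).sum(1)[:,None]; s=s*(1+m["k1"]*r)
    K=m["camera_matrix"]; return np.c_[s[:,0]*K[0,0]+K[0,2],s[:,1]*K[1,1]+K[1,2]]
def unproj(c,uv,z):
    m=camera_model(c);K=m["camera_matrix"]
    s=cv2.undistortPoints(np.array(uv,float).reshape(-1,1,2),K,np.array([m["k1"],0,0,0.])).reshape(-1,2)
    d=np.c_[s[:,0],-s[:,1],-np.ones(len(s))]@m["orientation"].T; o=m["origin"]
    return o+d*((z-o[2])/d[:,2])[:,None]
def T(x,y,yaw,P):
    P=np.atleast_2d(np.array(P,float)); c,s=np.cos(yaw),np.sin(yaw)
    return np.c_[x+c*P[:,0]-s*P[:,1],y+s*P[:,0]+c*P[:,1],P[:,2]]
E
python3 - <<'E'
import cv2
a=cv2.imread("pics/top0.png");
c=lambda x,y,w,h,k:cv2.resize(a[y:y+h,x:x+w],None,fx=k,fy=k,interpolation=cv2.INTER_CUBIC)
cv2.imwrite("pics/c.png",c(254,118,145,72,5.5))
import numpy as np
l=c(230,190,30,26,13);r=c(338,200,70,26,8)
o=np.zeros((600,600,3),np.uint8);o[:338,:390]=l;o[350:558,:560]=r
cv2.imwrite("pics/d.png",o)
E
```

```text
(no output)
```

View pics/c.png

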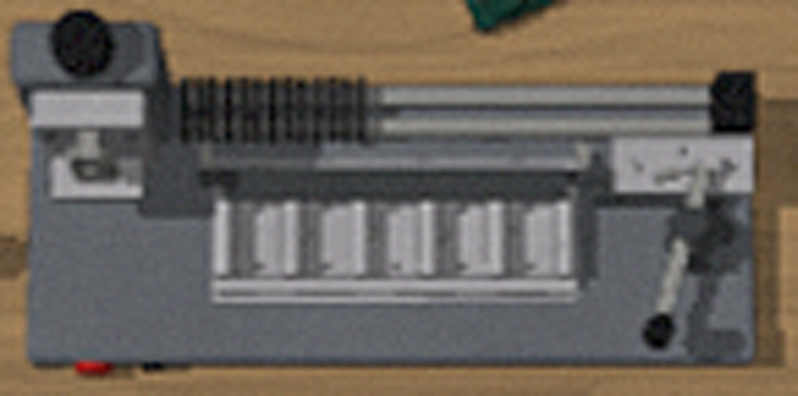

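View pics/d.png

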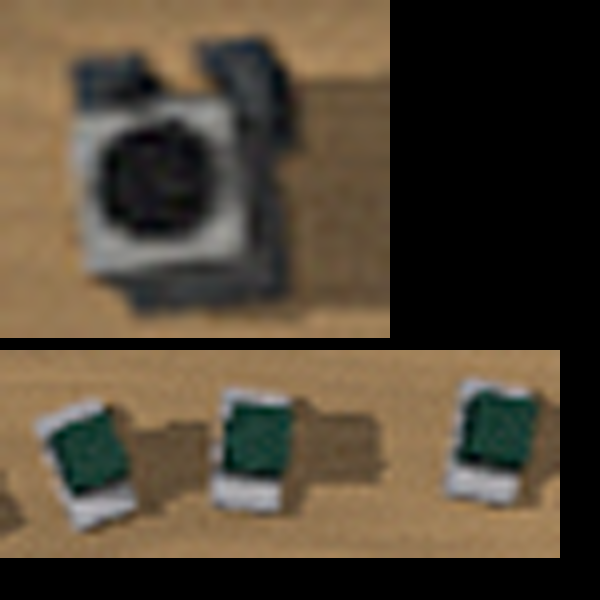

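c.png shows the base with left edge at u≈28, right edge at 754 and its five nests. The lever's pivot is near (695,235) and the knob at (658,330). d.png confirms three green wax blanks on aluminium pallets and the spindle with its bracket toward +x, turned slightly.

```bash
cat >> h.py <<'E'
from scipy.optimize import minimize
def box(x0,x1,y0,y1,z0,z1): return [[x,y,z] for x in(x0,x1) for y in(y0,y1) for z in(z0,z1)]
SH=3
def soft(c,pieces,pose,roi):
    x0,y0,x1,y1=roi; k=8; M=np.zeros(((y1-y0)*k,(x1-x0)*k),np.uint8)
    for P in pieces:
        p=proj(c,T(*pose,P)); h=cv2.convexHull(((p-[x0,y0]+.5)*k-.5).astype(np.float32))
        cv2.fillPoly(M,[np.round(h*2**SH).astype(np.int32)],255,shift=SH)
    M=cv2.resize(M,(x1-x0,y1-y0),interpolation=cv2.INTER_AREA).astype(float)/255
    return cv2.GaussianBlur(M,(0,0),.8)
def green(im):
    b,g,r=[im[...,i].astype(float) for i in range(3)]; return np.clip((g-r)/ (g+1)*2.2,0,1)
def notwood(im):
    b,g,r=[im[...,i].astype(float) for i in range(3)]; return np.clip(1.25-(r-b)/(r+1)*3.0,0,1)
def fit(ims,fn,pieces,p0,cams=("top","side"),pad=6,rois=None):
    D={}
    for c in cams:
        p=np.vstack([proj(c,T(*p0,P)) for P in pieces]); 
        roi=rois[c] if rois else [int(v) for v in (p[:,0].min()-pad,p[:,1].min()-pad,p[:,0].max()+pad,p[:,1].max()+pad)]
        m=cv2.GaussianBlur(fn(ims[c]),(0,0),.8)[roi[1]:roi[3],roi[0]:roi[2]]; D[c]=(roi,m)
    f=lambda q:sum(((soft(c,pieces,q,r)-m)**2).sum() for c,(r,m) in D.items())
    s=np.array(p0)+np.array([[0,0,0],[.006,0,0],[0,.006,0],[0,0,.12]])
    r=minimize(f,p0,method="Nelder-Mead",options=dict(initial_simplex=s,xatol=1e-5,fatol=1e-4))
    return r.x,r.fun
WAX=[box(-.015,.015,-.014,.014,.018,.06)]
SP=[box(-.022,.022,-.022,.022,.014,.111),box(.022,.046,-.027,.027,0,.062)]
BASE=[box(-.085,.110,-.245,.250,0,.03)]
E
cat > m.py <<'E'
from h import *
ims={c:cv2.imread(f"pics/{c}0.png") for c in("top","side")}
up=lambda u,v,z:unproj("top",[(u,v)],z)[0][:2]
s=lambda u,v:(254+(u+.5)/5.5-.5,118+(v+.5)/5.5-.5)
print("nonwood stats",notwood(ims["top"])[215:225,290:310].mean(),notwood(ims["top"])[150:180,270:290].mean(),notwood(ims["top"])[203:206,262:270].mean())
L=up(*s(28,300),.03);R=up(*s(754,300),.03);F=up(*s(400,365),.0)
print("mill guess",L,R,F); p0=[F[0]+.085,(L[1]+R[1])/2-.0025,0.0]
for cams in(("top","side"),("top",),("side",)):
    for n,(x,y) in enumerate([(348.8,213.9),(370,212.5),(399.5,211.4)]):
        g=up(x,y,.06); yaw=[.3,-.1,-.12][n]
        print(cams,"blank",n,*[np.round(v,4) for v in fit(ims,green,WAX,[*g,yaw],cams)])
    g=up(243.5,204.5,.11); print(cams,"spindle",*[np.round(v,4) for v in fit(ims,notwood,SP,[*g,0.05],cams)])
print("knob",up(*s(658,330),.098),"pivot?",up(*s(695,235),.066))
# mill: edge snapping
from scipy.optimize import least_squares
for cams in(("top","side"),("top",),("side",)):
    E=[]
    if "top" in cams: E+=[("top",(-.07,.25,.03),(.03,.25,.03)),("top",(-.07,-.245,.03),(.03,-.245,.03)),("top",(-.085,-.23,0),(-.085,.12,0))]
    if "side" in cams: E+=[("side",(-.085,-.24,0),(-.085,.245,0)),("side",(-.085,-.245,0),(.07,-.245,0))]
    p=np.array(p0)
    for it in range(4):
        obs=[]
        for c,a,b in E:
            N=notwood(ims[c]); Q=np.linspace(a,b,60); q=proj(c,T(*p,Q)); t=q[-1]-q[0];t/=np.linalg.norm(t);n=np.array([-t[1],t[0]])
            k=np.arange(-5,5.01,.25); G=q[:,None]+k[None,:,None]*n
            V=cv2.remap(N.astype(np.float32),G[...,0].astype(np.float32),G[...,1].astype(np.float32),1)
            V=cv2.GaussianBlur(V,(5,1),0); g=np.abs(np.gradient(V,axis=1)); g=np.where(g>.5*g.max(1,keepdims=True),g,0)
            d=(g*k).sum(1)/g.sum(1); obs.append((c,Q,n,(q+d[:,None]*n)))
        f=lambda p:np.concatenate([((proj(c,T(*p,Q))-o)@n) for c,Q,n,o in obs])
        r=least_squares(f,p,loss="soft_l1",f_scale=.3); p=r.x
    print(cams,"mill",p.round(4),[np.median(((proj(c,T(*p,Q))-o)@n)).round(2) for c,Q,n,o in obs])
E
python3 m.py
```

```text
nonwood stats 0.00038480358425096675 1.0 0.01808646312013885
mill guess [0.60774613 0.26690269] [ 0.60869561 -0.22498111] [0.56953863 0.01486812]
('top', 'side') blank 0 [ 0.456  -0.0669  0.9007] 69.3499
('top', 'side') blank 1 [ 0.4625 -0.1417 -0.2006] 91.6332
('top', 'side') blank 2 [ 0.4675 -0.2526  0.0328] 105.9213
('top', 'side') spindle [0.4773 0.3106 0.2823] 117.4393
('top',) blank 0 [ 0.4553 -0.0659  0.2556] 3.7025
('top',) blank 1 [ 0.4608 -0.1425 -0.078 ] 3.6475
('top',) blank 2 [ 0.4657 -0.2524 -0.2299] 3.4386
('top',) spindle [0.4768 0.3135 0.1549] 14.9909
('side',) blank 0 [ 0.4594 -0.0639  0.8797] 61.5237
('side',) blank 1 [ 0.4668 -0.1387 -0.7254] 67.3397
('side',) blank 2 [ 0.4684 -0.2519  0.0659] 99.3415
('side',) spindle [0.4771 0.3071 0.6569] 85.6538
knob [ 0.57269876 -0.1514862 ] pivot? [ 0.64460325 -0.18104971]
('top', 'side') mill [ 0.6563  0.0195 -0.    ] [np.float64(-0.43), np.float64(0.11), np.float64(0.12), np.float64(-0.22), np.float64(0.24)]
('top',) mill [0.6554 0.0189 0.001 ] [np.float64(-0.25), np.float64(0.27), np.float64(0.01)]
('side',) mill [6.574e-01 2.040e-02 2.000e-04] [np.float64(0.01), np.float64(0.0)]
```

```bash
cat >> h.py <<'E'
def rows(pos,ty=None):
    "target TCP pos (m), ty = world angle of tool y (rad, mod pi) -> shift mm, wz"
    s=read_state();R=s["tcp_rot"];d=R.T@(np.array(pos)-s["tcp_pos"])*1000
    a=np.arctan2(R[1,1],R[0,1]); w=0
    if ty is not None: w=-((ty-a+np.pi/2)%np.pi-np.pi/2)
    print("x %.1f y %.1f z %.1f wz %.4f  n>=%.1f"%(*d,w,max(np.linalg.norm(d)/50,abs(w)/.15)))
E
python3 -c "
from h import *
rows([.573,-.1515,.36],np.pi/2)"
```

```text
x -592.4 y -582.0 z 44.7 wz -0.2888  n>=16.6
```

```bash
python3 -m inch '[{"x":-592,"y":-582,"z":45,"wz":-0.289,"fingers":0.55},{"x":-592,"y":-582,"z":45,"wz":-0.289,"fingers":0.55},{"x":-592,"y":-582,"z":45,"wz":-0.289,"fingers":0.55},{"x":-592,"y":-582,"z":45,"wz":-0.289,"fingers":0.55},{"x":-592,"y":-582,"z":45,"wz":-0.289,"fingers":0.55},{"x":-592,"y":-582,"z":45,"wz":-0.289,"fingers":0.55},{"x":-592,"y":-582,"z":45,"wz":-0.289,"fingers":0.55},{"x":-592,"y":-582,"z":45,"wz":-0.289,"fingers":0.55},{"x":-592,"y":-582,"z":45,"wz":-0.289,"fingers":0.55},{"x":-592,"y":-582,"z":45,"wz":-0.289,"fingers":0.55},{"x":-592,"y":-582,"z":45,"wz":-0.289,"fingers":0.55},{"x":-592,"y":-582,"z":45,"wz":-0.289,"fingers":0.55},{"x":-592,"y":-582,"z":45,"wz":-0.289,"fingers":0.55},{"x":-592,"y":-582,"z":45,"wz":-0.289,"fingers":0.55},{"x":-592,"y":-582,"z":45,"wz":-0.289,"fingers":0.55},{"x":-592,"y":-582,"z":45,"wz":-0.289,"fingers":0.55},{"x":-592,"y":-582,"z":45,"wz":-0.289,"fingers":0.55},{"x":-592,"y":-582,"z":45,"wz":-0.289,"fingers":0.55},{"x":-592,"y":-582,"z":45,"wz":-0.289,"fingers":0.55},{"x":-592,"y":-582,"z":45,"wz":-0.289,"fingers":0.55}]'; python3 -c "
from h import *
rows([.573,-.1515,.253],np.pi/2)"
```

```text
x -592.4 y -582.0 z 151.7 wz -0.2888  n>=16.9validation failed for argument at $[0]...
```

```bash
python3 -m inch '[{"wx":0,"wy":0,"wz":-0.289,"x":-592,"y":-582,"z":45,"fingers":0.55},{"wx":0,"wy":0,"wz":-0.289,"x":-592,"y":-582,"z":45,"fingers":0.55},{"wx":0,"wy":0,"wz":-0.289,"x":-592,"y":-582,"z":45,"fingers":0.55},{"wx":0,"wy":0,"wz":-0.289,"x":-592,"y":-582,"z":45,"fingers":0.55},{"wx":0,"wy":0,"wz":-0.289,"x":-592,"y":-582,"z":45,"fingers":0.55},{"wx":0,"wy":0,"wz":-0.289,"x":-592,"y":-582,"z":45,"fingers":0.55},{"wx":0,"wy":0,"wz":-0.289,"x":-592,"y":-582,"z":45,"fingers":0.55},{"wx":0,"wy":0,"wz":-0.289,"x":-592,"y":-582,"z":45,"fingers":0.55},{"wx":0,"wy":0,"wz":-0.289,"x":-592,"y":-582,"z":45,"fingers":0.55},{"wx":0,"wy":0,"wz":-0.289,"x":-592,"y":-582,"z":45,"fingers":0.55},{"wx":0,"wy":0,"wz":-0.289,"x":-592,"y":-582,"z":45,"fingers":0.55},{"wx":0,"wy":0,"wz":-0.289,"x":-592,"y":-582,"z":45,"fingers":0.55},{"wx":0,"wy":0,"wz":-0.289,"x":-592,"y":-582,"z":45,"fingers":0.55},{"wx":0,"wy":0,"wz":-0.289,"x":-592,"y":-582,"z":45,"fingers":0.55},{"wx":0,"wy":0,"wz":-0.289,"x":-592,"y":-582,"z":45,"fingers":0.55},{"wx":0,"wy":0,"wz":-0.289,"x":-592,"y":-582,"z":45,"fingers":0.55},{"wx":0,"wy":0,"wz":-0.289,"x":-592,"y":-582,"z":45,"fingers":0.55},{"wx":0,"wy":0,"wz":-0.289,"x":-592,"y":-582,"z":45,"fingers":0.55},{"wx":0,"wy":0,"wz":-0.289,"x":-592,"y":-582,"z":45,"fingers":0.55},{"wx":0,"wy":0,"wz":-0.289,"x":-592,"y":-582,"z":45,"fingers":0.55}]'; python3 -c "
from h import *
rows([.573,-.1515,.253],np.pi/2)"
```

```text
time_s: 3.0
tcp_pos: [0.5719, -0.1503, 0.3595]
tcp_rot: [[-1.0, -0.001, -0.001], [-0.001, 1.0, 0.001], [0.001, 0.001, -1.0]]
wrist_force: [-0.1, 0.0, 0.7]
finger_gap: 0.0397
grasp_force: 0.0
x -1.3 y -1.3 z 106.5 wz 0.0007  n>=2.1
```

```bash
python3 -m inch '[{"wx":0,"wy":0,"wz":0,"x":-1,"y":-1,"z":40,"fingers":0.55},{"wx":0,"wy":0,"wz":0,"x":-1,"y":-1,"z":80,"fingers":0.55},{"wx":0,"wy":0,"wz":0,"x":-1,"y":-1,"z":100,"fingers":0.55},{"wx":0,"wy":0,"wz":0,"x":-1,"y":-1,"z":106,"fingers":0.55},{"wx":0,"wy":0,"wz":0,"x":-1,"y":-1,"z":106,"fingers":0.55}]'; python3 - <<'E'
from h import *
a=read_camera("top");b=read_camera("side")
o=np.hstack([cv2.resize(i,(400,400),interpolation=2) for i in(a[130:200,340:410],b[195:275,350:430])]);cv2.imwrite("pics/e.png",o)
E
```

```text
time_s: 3.5
tcp_pos: [0.5731, -0.1512, 0.2534]
tcp_rot: [[-1.0, -0.001, -0.001], [-0.001, 1.0, 0.001], [0.001, 0.001, -1.0]]
wrist_force: [-0.3, 0.2, 1.5]
finger_gap: 0.0393
grasp_force: 0.0
```

View pics/e.png

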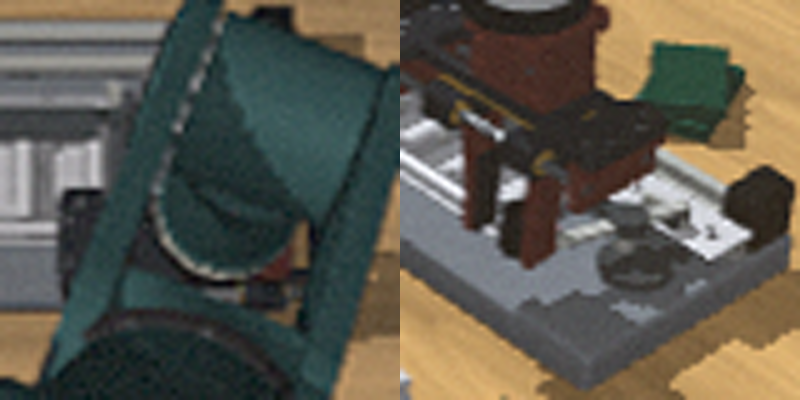

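The side crop shows the fork astride the knob at about (515,230). Next I close to measure it.

```bash
python3 -m inch '[{"wx":0,"wy":0,"wz":0,"x":0,"y":0,"z":0,"fingers":0.85},{"wx":0,"wy":0,"wz":0,"x":0,"y":0,"z":0,"fingers":0.85},{"wx":0,"wy":0,"wz":0,"x":0,"y":0,"z":0,"fingers":0.85},{"wx":0,"wy":0,"wz":0,"x":0,"y":0,"z":0,"fingers":0.85}]'
```

```text
time_s: 4.0
tcp_pos: [0.5741, -0.1527, 0.2547]
tcp_rot: [[-1.0, -0.0, 0.002], [-0.0, 1.0, -0.001], [-0.002, -0.001, -1.0]]
wrist_force: [-0.5, -0.2, 6.8]
finger_gap: 0.0193
grasp_force: 30.0
```

```bash
python3 -m inch '[{"wx":0,"wy":0,"wz":0,"x":0,"y":0,"z":0,"fingers":0.7},{"wx":0,"wy":0,"wz":0,"x":3,"y":-9,"z":0,"fingers":0.7},{"wx":0,"wy":0,"wz":0,"x":6,"y":-17,"z":0,"fingers":0.7},{"wx":0,"wy":0,"wz":0,"x":7,"y":-25,"z":0,"fingers":0.7},{"wx":0,"wy":0,"wz":0,"x":8,"y":-33,"z":0,"fingers":0.7},{"wx":0,"wy":0,"wz":0,"x":7,"y":-41,"z":0,"fingers":0.7},{"wx":0,"wy":0,"wz":0,"x":6,"y":-49,"z":0,"fingers":0.7},{"wx":0,"wy":0,"wz":0,"x":4,"y":-57,"z":0,"fingers":0.7},{"wx":0,"wy":0,"wz":0,"x":2,"y":-65,"z":0,"fingers":0.7},{"wx":0,"wy":0,"wz":0,"x":-2,"y":-71,"z":0,"fingers":0.7},{"wx":0,"wy":0,"wz":0,"x":-5,"y":-77,"z":0,"fingers":0.7},{"wx":0,"wy":0,"wz":0,"x":-5,"y":-77,"z":0,"fingers":0.7}]'
python3 -m inch '[{"wx":0,"wy":0,"wz":0,"x":0,"y":0,"z":0,"fingers":0.9},{"wx":0,"wy":0,"wz":0,"x":0,"y":0,"z":0,"fingers":0.9},{"wx":0,"wy":0,"wz":0,"x":0,"y":0,"z":0,"fingers":0.9}]'
```

```text
time_s: 5.2
tcp_pos: [0.5781, -0.2283, 0.2534]
tcp_rot: [[-1.0, 0.001, -0.003], [0.001, 1.0, 0.004], [0.003, 0.004, -1.0]]
wrist_force: [-3.0, 9.5, 5.0]
finger_gap: 0.0261
grasp_force: 4.6
time_s: 5.5
tcp_pos: [0.578, -0.2255, 0.2533]
tcp_rot: [[-1.0, 0.001, -0.003], [0.001, 1.0, 0.009], [0.003, 0.009, -1.0]]
wrist_force: [-1.3, 18.6, 7.3]
finger_gap: 0.0182
grasp_force: 29.5
```

```bash
python3 -m inch '[{"wx":0,"wy":0,"wz":0,"x":0,"y":0,"z":0,"fingers":0.6},{"wx":0,"wy":0,"wz":0,"x":0,"y":0,"z":0,"fingers":0.55},{"wx":0,"wy":0,"wz":0,"x":0,"y":0,"z":-30,"fingers":0.55},{"wx":0,"wy":0,"wz":0,"x":0,"y":0,"z":-50,"fingers":0.6},{"wx":0,"wy":0,"wz":0,"x":-40,"y":-20,"z":-50,"fingers":1},{"wx":0,"wy":0,"wz":0,"x":-82,"y":-40,"z":-50,"fingers":1},{"wx":0,"wy":0,"wz":0,"x":-82,"y":-40,"z":0,"fingers":1},{"wx":0,"wy":0,"wz":0,"x":-82,"y":-40,"z":40,"fingers":1},{"wx":0,"wy":0,"wz":0,"x":-82,"y":-40,"z":49,"fingers":1},{"wx":0,"wy":0,"wz":0,"x":-82,"y":-40,"z":49,"fingers":1}]'
cat >> h.py <<'E'
def tip(off=(0,0,.180)):
    s=read_state(); print("tip",(s["tcp_pos"]+s["tcp_rot"]@np.array(off)).round(4),"F",s["wrist_force"].round(1),"tcp",s["tcp_pos"].round(4),s["tcp_rot"][:,2].round(4))
E
python3 -c "
from h import *
tip()
u=np.array(proj('top',[[.6,0,.2]]))
def tri(a,b):
    from scipy.optimize import least_squares
    r=least_squares(lambda P:np.r_[(proj('top',P)-a)[0],(proj('side',P)-b)[0]],[.7,.2,.2]);return r.x.round(4),r.fun.round(1)
print(tri([268.7,125.2],[334.1,152.7]))"
```

```text
time_s: 6.5
tcp_pos: [0.6603, -0.2695, 0.2031]
tcp_rot: [[-1.0, -0.0, -0.003], [-0.0, 1.0, 0.001], [0.003, 0.001, -1.0]]
wrist_force: [0.0, -0.4, 0.0]
finger_gap: 0.0006
grasp_force: 0.0
tip [ 0.6598 -0.2694  0.0231] F [ 0.  -0.4  0. ] tcp [ 0.6603 -0.2695  0.2031] [-2.6e-03  9.0e-04 -1.0e+00]
(array([0.7365, 0.213 , 0.1907]), array([ 0.3, -0.5, -0.6,  0.1]))
```

```bash
python3 -m inch '[{"wx":0,"wy":0,"wz":0,"x":0,"y":14,"z":0,"fingers":1},{"wx":0,"wy":0,"wz":0,"x":0,"y":22,"z":0,"fingers":1},{"wx":0,"wy":0,"wz":0,"x":0,"y":26,"z":0,"fingers":1},{"wx":0,"wy":0,"wz":0,"x":0,"y":29,"z":0,"fingers":1},{"wx":0,"wy":0,"wz":0,"x":0,"y":32,"z":0,"fingers":1},{"wx":0,"wy":0,"wz":0,"x":0,"y":32,"z":0,"fingers":1}]';python3 -c "
from h import *
tip()"
```

```text
time_s: 7.1
tcp_pos: [0.6607, -0.2369, 0.2051]
tcp_rot: [[-1.0, -0.001, 0.0], [-0.001, 1.0, -0.0], [-0.0, -0.0, -1.0]]
wrist_force: [0.2, 0.6, 0.1]
finger_gap: 0.0004
grasp_force: 0.0
tip [ 0.6608 -0.237   0.0251] F [0.2 0.6 0.1] tcp [ 0.6607 -0.2369  0.2051] [ 4.e-04 -3.e-04 -1.e+00]
```

```bash
python3 -m inch '[{"wx":0,"wy":0,"wz":0,"x":0,"y":0,"z":3,"fingers":1},{"wx":0,"wy":0,"wz":0,"x":0,"y":2,"z":3,"fingers":1},{"wx":0,"wy":0,"wz":0,"x":0,"y":4,"z":3,"fingers":1},{"wx":0,"wy":0,"wz":0,"x":0,"y":4,"z":3,"fingers":1}]';python3 -c "
from h import *
tip()"
```

```text
time_s: 7.5
tcp_pos: [0.6604, -0.2349, 0.2012]
tcp_rot: [[-1.0, -0.001, -0.0], [-0.001, 1.0, -0.003], [0.0, -0.003, -1.0]]
wrist_force: [-1.1, -6.0, -2.9]
finger_gap: 0.0008
grasp_force: 3.3
tip [ 0.6604 -0.2355  0.0212] F [-1.1 -6.  -2.9] tcp [ 0.6604 -0.2349  0.2012] [-4.0e-04 -3.2e-03 -1.0e+00]
```

```bash
python3 -m inch '[{"wx":0,"wy":0,"wz":0,"x":0,"y":-10,"z":0,"fingers":1},{"wx":0,"wy":0,"wz":0,"x":0,"y":-10,"z":-45,"fingers":1},{"wx":0,"wy":0,"wz":0,"x":0,"y":-10,"z":-90,"fingers":0.7},{"wx":0,"wy":0,"wz":0,"x":2,"y":40,"z":-100,"fingers":0.7},{"wx":0,"wy":0,"wz":0,"x":4,"y":90,"z":-100,"fingers":0.7},{"wx":0,"wy":0,"wz":0,"x":4,"y":140,"z":-100,"fingers":0.7},{"wx":0,"wy":0,"wz":0,"x":4,"y":190,"z":-100,"fingers":0.7},{"wx":0,"wy":0,"wz":0,"x":4,"y":230,"z":-100,"fingers":0.7},{"wx":0,"wy":0,"wz":0,"x":4,"y":233,"z":-100,"fingers":0.7},{"wx":0,"wy":0,"wz":0,"x":4,"y":233,"z":-100,"fingers":0.7}]';python3 -c "
from h import *
tip();rows([.656,-.0015,.222])"
```

```text
time_s: 8.5
tcp_pos: [0.6566, 0.0006, 0.3017]
tcp_rot: [[-1.0, -0.003, -0.0], [-0.003, 1.0, -0.0], [0.0, -0.0, -1.0]]
wrist_force: [-0.2, -1.1, 0.1]
finger_gap: 0.0262
grasp_force: 0.0
tip [6.566e-01 5.000e-04 1.217e-01] F [-0.2 -1.1  0.1] tcp [6.566e-01 6.000e-04 3.017e-01] [-1.e-04 -2.e-04 -1.e+00]
x 0.6 y -2.0 z 79.7 wz 0.0000  n>=1.6
```

```bash
python3 -m inch '[{"wx":0,"wy":0,"wz":0,"x":0,"y":-2,"z":40,"fingers":0.7},{"wx":0,"wy":0,"wz":0,"x":0,"y":-2,"z":65,"fingers":0.7},{"wx":0,"wy":0,"wz":0,"x":0,"y":-2,"z":75,"fingers":0.7},{"wx":0,"wy":0,"wz":0,"x":0,"y":-2,"z":79,"fingers":0.7},{"wx":0,"wy":0,"wz":0,"x":0,"y":-2,"z":79,"fingers":0.9},{"wx":0,"wy":0,"wz":0,"x":0,"y":-2,"z":79,"fingers":0.9},{"wx":0,"wy":0,"wz":0,"x":0,"y":-2,"z":79,"fingers":0.9},{"wx":0,"wy":0,"wz":0,"x":0,"y":-2,"z":79,"fingers":0.9}]';python3 -c "
from h import *
tip()"
```

```text
time_s: 9.3
tcp_pos: [0.6571, -0.0038, 0.2238]
tcp_rot: [[-1.0, -0.001, 0.002], [-0.001, 1.0, -0.003], [-0.002, -0.003, -1.0]]
wrist_force: [-0.2, -5.9, -3.0]
finger_gap: 0.0132
grasp_force: 30.0
tip [ 0.6575 -0.0043  0.0439] F [-0.2 -5.9 -3. ] tcp [ 0.6571 -0.0038  0.2238] [ 0.0019 -0.0027 -1.    ]
```

```bash
python3 -m inch '[{"wx":0,"wy":0,"wz":0,"x":0,"y":0,"z":0,"fingers":0.7},{"wx":0,"wy":0,"wz":0,"x":0,"y":0,"z":-5,"fingers":0.7},{"wx":0,"wy":0,"wz":0,"x":0,"y":0,"z":-45,"fingers":0.7},{"wx":0,"wy":0,"wz":0,"x":40,"y":20,"z":-45,"fingers":1},{"wx":0,"wy":0,"wz":0,"x":85,"y":40,"z":-45,"fingers":1},{"wx":0,"wy":0,"wz":0,"x":125,"y":40,"z":-40,"fingers":1},{"wx":0,"wy":0,"wz":0,"x":125,"y":40,"z":0,"fingers":1},{"wx":0,"wy":0,"wz":0,"x":125,"y":40,"z":25,"fingers":1},{"wx":0,"wy":0,"wz":0,"x":110,"y":40,"z":25,"fingers":1},{"wx":0,"wy":0,"wz":0,"x":103,"y":40,"z":25,"fingers":1},{"wx":0,"wy":0,"wz":0,"x":99,"y":40,"z":25,"fingers":1},{"wx":0,"wy":0,"wz":0,"x":96,"y":40,"z":25,"fingers":1},{"wx":0,"wy":0,"wz":0,"x":94,"y":40,"z":25,"fingers":1},{"wx":0,"wy":0,"wz":0,"x":94,"y":40,"z":25,"fingers":1}]';python3 -c "
from h import *
tip()"
```

```text
time_s: 10.7
tcp_pos: [0.5587, 0.0378, 0.1982]
tcp_rot: [[-1.0, -0.001, -0.01], [-0.001, 1.0, 0.0], [0.01, 0.0, -1.0]]
wrist_force: [-12.1, -1.6, 10.2]
finger_gap: 0.0007
grasp_force: 6.4
tip [0.5569 0.0378 0.0182] F [-12.1  -1.6  10.2] tcp [0.5587 0.0378 0.1982] [-1.e-02  2.e-04 -1.e+00]
```

```bash
python3 -m inch '[{"wx":0,"wy":0,"wz":0,"x":10,"y":0,"z":0,"fingers":1},{"wx":0,"wy":0,"wz":0,"x":10,"y":0,"z":-50,"fingers":1},{"wx":0,"wy":0,"wz":0,"x":10,"y":0,"z":-100,"fingers":1},{"wx":0,"wy":0,"wz":0,"x":10,"y":0,"z":-150,"fingers":0.5},{"wx":0,"wy":0,"wz":0,"x":10,"y":0,"z":-190,"fingers":0}]';python3 -c "
from h import *
tip();rows([.7414,.216,.39],0.0001)"
```

```text
time_s: 11.2
tcp_pos: [0.5529, 0.0377, 0.392]
tcp_rot: [[-1.0, -0.0, 0.005], [-0.0, 1.0, -0.0], [-0.005, -0.0, -1.0]]
wrist_force: [1.2, -0.3, -0.4]
finger_gap: 0.0129
grasp_force: 0.0
tip [0.5538 0.0377 0.212 ] F [ 1.2 -0.3 -0.4] tcp [0.5529 0.0377 0.392 ] [ 5.4e-03 -1.0e-04 -1.0e+00]
x -188.5 y 178.3 z 3.0 wz -1.5707  n>=10.5
```

```bash
python3 -m inch '[{"wx":0,"wy":0,"wz":0.14,"x":-20,"y":20,"z":0,"fingers":0},{"wx":0,"wy":0,"wz":0.28,"x":-40,"y":40,"z":0,"fingers":0},{"wx":0,"wy":0,"wz":0.42,"x":-60,"y":60,"z":0,"fingers":0},{"wx":0,"wy":0,"wz":0.56,"x":-80,"y":80,"z":0,"fingers":0},{"wx":0,"wy":0,"wz":0.7,"x":-100,"y":100,"z":0,"fingers":0},{"wx":0,"wy":0,"wz":0.84,"x":-120,"y":120,"z":0,"fingers":0},{"wx":0,"wy":0,"wz":0.98,"x":-140,"y":135,"z":0,"fingers":0},{"wx":0,"wy":0,"wz":1.12,"x":-155,"y":150,"z":0,"fingers":0},{"wx":0,"wy":0,"wz":1.26,"x":-170,"y":165,"z":0,"fingers":0},{"wx":0,"wy":0,"wz":1.4,"x":-180,"y":172,"z":0,"fingers":0},{"wx":0,"wy":0,"wz":1.54,"x":-188,"y":178,"z":0,"fingers":0},{"wx":0,"wy":0,"wz":1.5707,"x":-188,"y":178,"z":2,"fingers":0},{"wx":0,"wy":0,"wz":1.5707,"x":-188,"y":178,"z":2,"fingers":0},{"wx":0,"wy":0,"wz":1.5707,"x":-188,"y":178,"z":20,"fingers":0},{"wx":0,"wy":0,"wz":1.5707,"x":-188,"y":178,"z":33,"fingers":0},{"wx":0,"wy":0,"wz":1.5707,"x":-188,"y":178,"z":40,"fingers":0},{"wx":0,"wy":0,"wz":1.5707,"x":-188,"y":178,"z":40,"fingers":0}]';python3 -c "
from h import *
tip()"
```

```text
time_s: 12.9
tcp_pos: [0.74, 0.2155, 0.3461]
tcp_rot: [[-0.001, 1.0, -0.003], [1.0, 0.001, -0.001], [-0.001, -0.003, -1.0]]
wrist_force: [0.7, 0.0, 0.5]
finger_gap: 0.0878
grasp_force: 0.0
tip [0.7395 0.2153 0.1661] F [0.7 0.  0.5] tcp [0.74   0.2155 0.3461] [-2.7e-03 -6.0e-04 -1.0e+00]
```

```bash
python3 -m inch '[{"wx":0,"wy":0,"wz":0,"x":0,"y":0,"z":0,"fingers":0.7},{"wx":0,"wy":0,"wz":0,"x":0,"y":0,"z":0,"fingers":0.7},{"wx":0,"wy":0,"wz":0,"x":0,"y":0,"z":0,"fingers":0.7},{"wx":0,"wy":0,"wz":0,"x":0,"y":0,"z":0,"fingers":0.7},{"wx":0,"wy":0,"wz":0,"x":0,"y":0,"z":0,"fingers":0.7},{"wx":0,"wy":0,"wz":0,"x":0,"y":0,"z":0,"fingers":0.7}]';python3 -c "
from h import *
tip();print(read_state()['tcp_rot'])"
```

```text
time_s: 13.5
tcp_pos: [0.7394, 0.2157, 0.3476]
tcp_rot: [[-0.0, 1.0, -0.004], [1.0, 0.0, -0.0], [-0.0, -0.004, -1.0]]
wrist_force: [-3.2, -1.1, 8.6]
finger_gap: 0.0437
grasp_force: 26.9
tip [0.7386 0.2157 0.1676] F [-3.2 -1.1  8.6] tcp [0.7394 0.2157 0.3476] [-4.e-03 -3.e-04 -1.e+00]
[[-4.25462562e-04  9.99991888e-01 -4.00526748e-03]
 [ 9.99999876e-01  4.24418185e-04 -2.61597223e-04]
 [-2.59895192e-04 -4.00537828e-03 -9.99991945e-01]]
```

```bash
python3 - <<'E'
from h import *
a=cv2.imread("pics/top0.png");b=cv2.imread("pics/side0.png")
A=cv2.resize(a[130:160,256:286],None,fx=13,fy=13,interpolation=2);B=cv2.resize(b[150:190,310:350],(390,390),interpolation=2)
cv2.imwrite("pics/f.png",np.hstack([A,B]))
for P in ([.6527+.086,.0187+.197,.192],[.6527+.05,.0187+.197,.161],[.6527+.02,.0187+.197,.158],[.6527,.0187+.197,.09]):
    t=proj("top",P)[0];s=proj("side",P)[0]; print(P,((t-[256,130]+.5)*13).round(),((s-[310,150]+.5)*9.75+[390,0]).round())
E
```

```text
[0.7386999999999999, 0.2157, 0.192] [165. -72.] [624.  25.]
[0.7027, 0.2157, 0.161] [176.  96.] [550. 128.]
[0.6727, 0.2157, 0.158] [175. 208.] [488. 159.]
[0.6527, 0.2157, 0.09] [201. 347.] [449. 337.]
```

View pics/f.png

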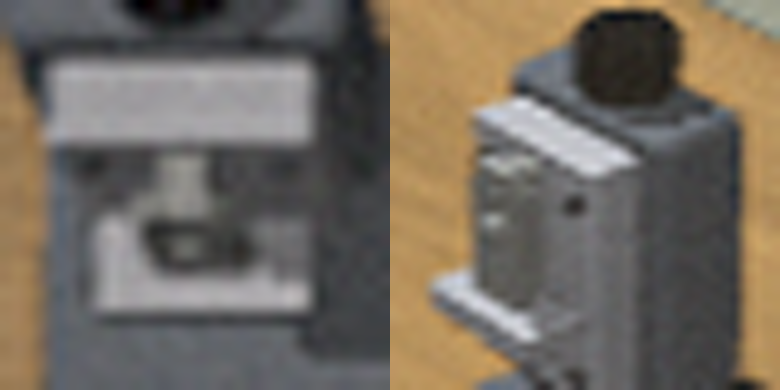

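```bash
python3 -m inch '[{"wx":0,"wy":0,"wz":0,"x":0,"y":0,"z":0,"fingers":0.4},{"wx":0,"wy":0,"wz":0,"x":0,"y":0,"z":0,"fingers":0.3},{"wx":0,"wy":0,"wz":0,"x":0,"y":0,"z":-30,"fingers":0.35},{"wx":0,"wy":0,"wz":-0.14,"x":0,"y":-20,"z":-45,"fingers":0.35},{"wx":0,"wy":0,"wz":-0.28,"x":0,"y":-50,"z":-45,"fingers":0.35},{"wx":0,"wy":0,"wz":-0.42,"x":0,"y":-67,"z":-45,"fingers":0.35},{"wx":0,"wy":0,"wz":-0.56,"x":-2,"y":-67,"z":-45,"fingers":0.35},{"wx":0,"wy":0,"wz":-0.7,"x":-2,"y":-67,"z":-45,"fingers":0.35},{"wx":0,"wy":0,"wz":-0.84,"x":-2,"y":-67,"z":-45,"fingers":0.35},{"wx":0,"wy":0,"wz":-0.98,"x":-2,"y":-67,"z":-45,"fingers":0.35},{"wx":0,"wy":0,"wz":-1.12,"x":-2,"y":-67,"z":-45,"fingers":0.35},{"wx":0,"wy":0,"wz":-1.26,"x":-2,"y":-67,"z":-45,"fingers":0.35},{"wx":0,"wy":0,"wz":-1.4,"x":-2,"y":-67,"z":-45,"fingers":0.35},{"wx":0,"wy":0,"wz":-1.54,"x":-2,"y":-67,"z":-45,"fingers":0.35},{"wx":0,"wy":0,"wz":-1.571,"x":-2,"y":-67,"z":-45,"fingers":0.35},{"wx":0,"wy":0,"wz":-1.571,"x":-2,"y":-67,"z":-45,"fingers":0.35},{"wx":0,"wy":0,"wz":-1.571,"x":-2,"y":-67,"z":-10,"fingers":0.35},{"wx":0,"wy":0,"wz":-1.571,"x":-2,"y":-67,"z":25,"fingers":0.35},{"wx":0,"wy":0,"wz":-1.571,"x":-2,"y":-67,"z":38,"fingers":0.35},{"wx":0,"wy":0,"wz":-1.571,"x":-2,"y":-67,"z":38,"fingers":0.35}]';python3 -c "
from h import *
tip()"
```

```text
time_s: 15.5
tcp_pos: [0.6728, 0.2134, 0.3073]
tcp_rot: [[-1.0, 0.0, -0.004], [0.0, 1.0, -0.001], [0.004, -0.001, -1.0]]
wrist_force: [0.5, -0.4, -0.1]
finger_gap: 0.0568
grasp_force: 0.0
tip [0.672  0.2132 0.1273] F [ 0.5 -0.4 -0.1] tcp [0.6728 0.2134 0.3073] [-0.0044 -0.0011 -1.    ]
```

```bash
python3 -m inch '[{"wx":0,"wy":0,"wz":0,"x":0,"y":0,"z":0,"fingers":1},{"wx":0,"wy":0,"wz":0,"x":0,"y":0,"z":0,"fingers":1},{"wx":0,"wy":0,"wz":0,"x":0,"y":0,"z":0,"fingers":1},{"wx":0,"wy":0,"wz":0,"x":0,"y":0,"z":0,"fingers":1},{"wx":0,"wy":0,"wz":0,"x":0,"y":0,"z":0,"fingers":1}]';python3 -c "
from h import *
tip();tip((0,0,.163))"
```

```text
time_s: 16.0
tcp_pos: [0.6739, 0.2137, 0.3109]
tcp_rot: [[-1.0, -0.001, 0.002], [-0.001, 1.0, 0.0], [-0.002, 0.0, -1.0]]
wrist_force: [-0.1, -0.0, 4.9]
finger_gap: 0.0282
grasp_force: 30.0
tip [0.6743 0.2137 0.131 ] F [-0.1 -0.   4.9] tcp [0.6739 0.2137 0.3109] [ 2.e-03  2.e-04 -1.e+00]
tip [0.6743 0.2137 0.1479] F [-0.1 -0.   4.9] tcp [0.6739 0.2137 0.3109] [ 2.e-03  2.e-04 -1.e+00]
```

```bash
python3 - <<'E'
from h import *
ims={"top":cv2.imread("pics/top0.png"),"side":cv2.imread("pics/side0.png")}
SP=[box(-.022,.022,-.022,.022,.014,.105),box(-.016,.016,-.016,.016,.105,.111),box(.022,.03,-.027,.027,0,.062),box(.03,.046,-.027,-.007,0,.062),box(.03,.046,.007,.027,0,.062)]
for c in(("top",),("side",),("top","side")):
    print(c,*[np.round(v,4) for v in fit(ims,notwood,SP,[.475,.312,.08],c)])
rows([.476,.312,.40],1.57+.09);rows([.476,.312,.248],.09)
E
```

```text
('top',) [0.4774 0.3137 0.1655] 6.2255
('side',) [0.4775 0.3075 0.5773] 78.4453
('top', 'side') [0.4778 0.3124 0.1903] 93.8758
x 197.7 y 98.4 z -89.4 wz -0.0886  n>=4.8
x 198.0 y 98.4 z 62.6 wz 1.4814  n>=9.9
```

```bash
python3 -m inch '[{"wx":0,"wy":0,"wz":0,"x":0,"y":0,"z":0,"fingers":0.6},{"wx":0,"wy":0,"wz":0,"x":0,"y":0,"z":-45,"fingers":0.4},{"wx":0,"wy":0,"wz":0,"x":0,"y":0,"z":-90,"fingers":0},{"wx":0,"wy":0,"wz":0.14,"x":40,"y":20,"z":-90,"fingers":0},{"wx":0,"wy":0,"wz":0.28,"x":80,"y":40,"z":-90,"fingers":0},{"wx":0,"wy":0,"wz":0.42,"x":120,"y":60,"z":-90,"fingers":0},{"wx":0,"wy":0,"wz":0.56,"x":160,"y":80,"z":-90,"fingers":0},{"wx":0,"wy":0,"wz":0.7,"x":197,"y":99,"z":-90,"fingers":0},{"wx":0,"wy":0,"wz":0.84,"x":197,"y":99,"z":-90,"fingers":0},{"wx":0,"wy":0,"wz":0.98,"x":197,"y":99,"z":-90,"fingers":0},{"wx":0,"wy":0,"wz":1.12,"x":197,"y":99,"z":-90,"fingers":0},{"wx":0,"wy":0,"wz":1.26,"x":197,"y":99,"z":-90,"fingers":0},{"wx":0,"wy":0,"wz":1.4,"x":197,"y":99,"z":-90,"fingers":0},{"wx":0,"wy":0,"wz":1.44,"x":197,"y":99,"z":-70,"fingers":0},{"wx":0,"wy":0,"wz":1.44,"x":197,"y":99,"z":-30,"fingers":0},{"wx":0,"wy":0,"wz":1.44,"x":197,"y":99,"z":10,"fingers":0},{"wx":0,"wy":0,"wz":1.44,"x":197,"y":99,"z":45,"fingers":0},{"wx":0,"wy":0,"wz":1.44,"x":197,"y":99,"z":62,"fingers":0},{"wx":0,"wy":0,"wz":1.44,"x":197,"y":99,"z":62,"fingers":0}]';python3 -c "
from h import *
tip()"
```

```text
time_s: 17.9
tcp_pos: [0.476, 0.3122, 0.2455]
tcp_rot: [[-0.131, 0.991, -0.003], [0.991, 0.131, -0.002], [-0.001, -0.003, -1.0]]
wrist_force: [-0.1, 0.9, 0.1]
finger_gap: 0.0878
grasp_force: 0.0
tip [0.4756 0.312  0.0655] F [-0.1  0.9  0.1] tcp [0.476  0.3122 0.2455] [-0.0026 -0.0016 -1.    ]
```

```bash
python3 -m inch '[{"wx":0,"wy":0,"wz":0,"x":0,"y":0,"z":0,"fingers":0.3},{"wx":0,"wy":0,"wz":0,"x":0,"y":0,"z":0,"fingers":0.6},{"wx":0,"wy":0,"wz":0,"x":0,"y":0,"z":0,"fingers":0.6},{"wx":0,"wy":0,"wz":0,"x":0,"y":0,"z":0,"fingers":0.6},{"wx":0,"wy":0,"wz":0,"x":0,"y":0,"z":0,"fingers":0.6}]';python3 - <<'E'
from h import *
tip((0,0,.163)); im={"top":read_camera("top"),"side":read_camera("side")}
cv2.imwrite("pics/g.png",np.hstack([cv2.resize(im["top"][170:230,200:290],(400,267)),cv2.resize(im["side"][150:240,200:320],(400,267))]))
E
```

```text
time_s: 18.4
tcp_pos: [0.4765, 0.3126, 0.248]
tcp_rot: [[-0.131, 0.991, 0.001], [0.991, 0.131, 0.0], [0.0, 0.001, -1.0]]
wrist_force: [0.2, -0.2, -0.2]
finger_gap: 0.0515
grasp_force: 0.0
tip [0.4766 0.3126 0.085 ] F [ 0.2 -0.2 -0.2] tcp [0.4765 0.3126 0.248 ] [ 6.e-04  2.e-04 -1.e+00]
```

View pics/g.png

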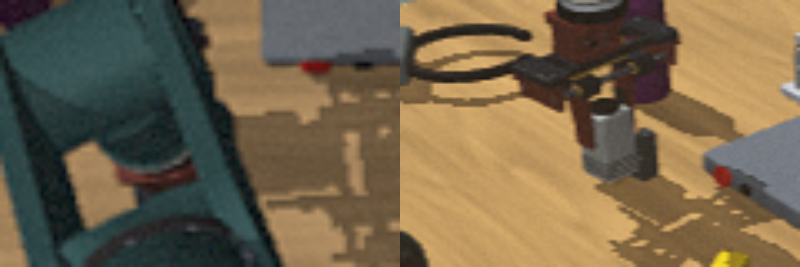

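The side crop shows the fingers around the spindle motor at (610,125), still closing. I finish closing, read the yaw, then regrip along y.

```bash
python3 -m inch '[{"wx":0,"wy":0,"wz":0,"x":0,"y":0,"z":0,"fingers":0.6},{"wx":0,"wy":0,"wz":0,"x":0,"y":0,"z":0,"fingers":0.6},{"wx":0,"wy":0,"wz":0,"x":0,"y":0,"z":0,"fingers":0.6},{"wx":0,"wy":0,"wz":0,"x":0,"y":0,"z":0,"fingers":0.6}]';python3 -c "
from h import *
tip((0,0,.163));print(read_state()['tcp_rot'][:2,:2])"
python3 -m inch '[{"wx":0,"wy":0,"wz":0,"x":0,"y":0,"z":0,"fingers":0.3},{"wx":0,"wy":0,"wz":0,"x":0,"y":0,"z":0,"fingers":0},{"wx":0,"wy":0,"wz":0,"x":0,"y":0,"z":0,"fingers":0},{"wx":0,"wy":0,"wz":0,"x":0,"y":0,"z":-30,"fingers":0},{"wx":0,"wy":0,"wz":-0.14,"x":0,"y":0,"z":-60,"fingers":0},{"wx":0,"wy":0,"wz":-0.28,"x":0,"y":0,"z":-60,"fingers":0},{"wx":0,"wy":0,"wz":-0.42,"x":0,"y":0,"z":-60,"fingers":0},{"wx":0,"wy":0,"wz":-0.56,"x":0,"y":0,"z":-60,"fingers":0},{"wx":0,"wy":0,"wz":-0.7,"x":0,"y":0,"z":-60,"fingers":0},{"wx":0,"wy":0,"wz":-0.84,"x":0,"y":0,"z":-60,"fingers":0},{"wx":0,"wy":0,"wz":-0.98,"x":0,"y":0,"z":-60,"fingers":0},{"wx":0,"wy":0,"wz":-1.12,"x":0,"y":0,"z":-60,"fingers":0},{"wx":0,"wy":0,"wz":-1.26,"x":0,"y":0,"z":-60,"fingers":0},{"wx":0,"wy":0,"wz":-1.4,"x":0,"y":0,"z":-60,"fingers":0},{"wx":0,"wy":0,"wz":-1.54,"x":0,"y":0,"z":-60,"fingers":0},{"wx":0,"wy":0,"wz":-1.571,"x":0,"y":0,"z":-60,"fingers":0},{"wx":0,"wy":0,"wz":-1.571,"x":0,"y":0,"z":-30,"fingers":0},{"wx":0,"wy":0,"wz":-1.571,"x":0,"y":0,"z":-5,"fingers":0},{"wx":0,"wy":0,"wz":-1.571,"x":0,"y":0,"z":0,"fingers":0},{"wx":0,"wy":0,"wz":-1.571,"x":0,"y":0,"z":0,"fingers":0}]';python3 -c "
from h import *
tip((0,0,.163))"
python3 -m inch '[{"wx":0,"wy":0,"wz":0,"x":0,"y":0,"z":0,"fingers":0.6},{"wx":0,"wy":0,"wz":0,"x":0,"y":0,"z":0,"fingers":0.6},{"wx":0,"wy":0,"wz":0,"x":0,"y":0,"z":0,"fingers":0.6},{"wx":0,"wy":0,"wz":0,"x":0,"y":0,"z":0,"fingers":0.6},{"wx":0,"wy":0,"wz":0,"x":0,"y":0,"z":0,"fingers":0.6},{"wx":0,"wy":0,"wz":0,"x":0,"y":0,"z":0,"fingers":0.6},{"wx":0,"wy":0,"wz":0,"x":0,"y":0,"z":0,"fingers":0.6},{"wx":0,"wy":0,"wz":0,"x":0,"y":0,"z":0,"fingers":0.6}]';python3 -c "
from h import *
tip((0,0,.163))"
```

```text
time_s: 18.9
tcp_pos: [0.4768, 0.3126, 0.2479]
tcp_rot: [[-0.131, 0.991, 0.001], [0.991, 0.131, 0.0], [0.0, 0.001, -1.0]]
wrist_force: [1.0, 0.1, 3.7]
finger_gap: 0.0439
grasp_force: 29.9
tip [0.4769 0.3127 0.0849] F [1.  0.1 3.7] tcp [0.4768 0.3126 0.2479] [ 9.e-04  3.e-04 -1.e+00]
[[-0.13090252  0.99139487]
 [ 0.99139523  0.13090231]]
time_s: 20.9
tcp_pos: [0.476, 0.3123, 0.2468]
tcp_rot: [[-0.991, -0.131, -0.003], [-0.131, 0.991, -0.001], [0.003, -0.001, -1.0]]
wrist_force: [0.1, -0.0, 0.3]
finger_gap: 0.0879
grasp_force: 0.0
tip [0.4755 0.3121 0.0838] F [ 0.1 -0.   0.3] tcp [0.476  0.3123 0.2468] [-0.0025 -0.0013 -1.    ]
time_s: 21.7
tcp_pos: [0.4765, 0.3126, 0.2478]
tcp_rot: [[-0.991, -0.131, 0.0], [-0.131, 0.991, 0.0], [-0.0, 0.0, -1.0]]
wrist_force: [-0.1, 0.6, 2.4]
finger_gap: 0.044
grasp_force: 29.9
tip [0.4765 0.3127 0.0848] F [-0.1  0.6  2.4] tcp [0.4765 0.3126 0.2478] [ 1.e-04  1.e-04 -1.e+00]
```

```bash
python3 -m inch '[{"wx":0,"wy":0,"wz":0,"x":0,"y":0,"z":-30,"fingers":0.6},{"wx":0,"wy":0,"wz":0,"x":0,"y":0,"z":-70,"fingers":0.6},{"wx":0,"wy":0,"wz":0,"x":0,"y":0,"z":-110,"fingers":0.6},{"wx":0,"wy":0,"wz":0,"x":0,"y":0,"z":-150,"fingers":0.6},{"wx":0,"wy":0,"wz":0,"x":0,"y":0,"z":-185,"fingers":0.6},{"wx":0,"wy":0,"wz":0,"x":0,"y":0,"z":-185,"fingers":0.6}]';python3 -c "
from h import *
tip((0,0,.163));rows([.6427,.2137,.431],np.pi/2)"
```

```text
time_s: 22.3
tcp_pos: [0.4776, 0.3131, 0.4369]
tcp_rot: [[-0.991, -0.131, 0.007], [-0.131, 0.991, 0.003], [-0.008, 0.002, -1.0]]
wrist_force: [1.6, 1.9, -5.4]
finger_gap: 0.0441
grasp_force: 29.9
tip [0.4788 0.3137 0.2739] F [ 1.6  1.9 -5.4] tcp [0.4776 0.3131 0.4369] [ 0.0073  0.0034 -1.    ]
x -150.6 y -120.3 z 6.8 wz 0.1316  n>=3.9
```

```bash
python3 -m inch '[{"wx":0,"wy":0,"wz":0.03,"x":-30,"y":-24,"z":0,"fingers":0.6},{"wx":0,"wy":0,"wz":0.06,"x":-60,"y":-48,"z":0,"fingers":0.6},{"wx":0,"wy":0,"wz":0.1,"x":-90,"y":-72,"z":4,"fingers":0.6},{"wx":0,"wy":0,"wz":0.1316,"x":-120,"y":-96,"z":4,"fingers":0.6},{"wx":0,"wy":0,"wz":0.1316,"x":-140,"y":-112,"z":4,"fingers":0.6},{"wx":0,"wy":0,"wz":0.1316,"x":-150.6,"y":-120.3,"z":4,"fingers":0.6},{"wx":0,"wy":0,"wz":0.1316,"x":-150.6,"y":-120.3,"z":4,"fingers":0.6},{"wx":0,"wy":0,"wz":0.1316,"x":-150.6,"y":-120.3,"z":4,"fingers":0.6},{"wx":0,"wy":0,"wz":0.1316,"x":-150.6,"y":-120.3,"z":4,"fingers":0.6}]';python3 -c "
from h import *
tip((0,0,.163));rows([.6427,.2137,.431],np.pi/2)"
```

```text
time_s: 23.2
tcp_pos: [0.6402, 0.2139, 0.428]
tcp_rot: [[-1.0, -0.001, -0.002], [-0.001, 1.0, 0.0], [0.002, 0.0, -1.0]]
wrist_force: [-0.7, -0.2, -5.6]
finger_gap: 0.0437
grasp_force: 30.0
tip [0.6399 0.2139 0.265 ] F [-0.7 -0.2 -5.6] tcp [0.6402 0.2139 0.428 ] [-0.0021  0.     -1.    ]
x -2.5 y -0.2 z -3.0 wz 0.0010  n>=0.1
```

```bash
python3 -m inch '[{"wx":0,"wy":0,"wz":0,"x":-2.5,"y":0,"z":0,"fingers":0.6},{"wx":0,"wy":0,"wz":0,"x":-2.5,"y":0,"z":0,"fingers":0.6},{"wx":0,"wy":0,"wz":0,"x":-2.5,"y":0,"z":0,"fingers":0.6}]';python3 -c "
from h import *
tip((0,0,.163))"
python3 -m inch '[{"wx":0,"wy":0,"wz":0,"x":0,"y":0,"z":8,"fingers":0.6},{"wx":0,"wy":0,"wz":0,"x":0,"y":0,"z":14,"fingers":0.6},{"wx":0,"wy":0,"wz":0,"x":0,"y":0,"z":18,"fingers":0.6},{"wx":0,"wy":0,"wz":0,"x":0,"y":0,"z":22,"fingers":0.6},{"wx":0,"wy":0,"wz":0,"x":0,"y":0,"z":24,"fingers":0.6},{"wx":0,"wy":0,"wz":0,"x":0,"y":0,"z":24,"fingers":0.6}]';python3 -c "
from h import *
tip((0,0,.163))
i=read_camera('side');cv2.imwrite('pics/i.png',cv2.resize(i[110:200,285:385],(667,600),interpolation=2))"
```

```text
time_s: 23.5
tcp_pos: [0.6437, 0.2135, 0.4289]
tcp_rot: [[-1.0, -0.001, 0.0], [-0.001, 1.0, 0.0], [-0.0, 0.0, -1.0]]
wrist_force: [-0.0, 0.3, -4.8]
finger_gap: 0.044
grasp_force: 30.0
tip [0.6438 0.2135 0.2659] F [-0.   0.3 -4.8] tcp [0.6437 0.2135 0.4289] [ 3.e-04  0.e+00 -1.e+00]
time_s: 24.1
tcp_pos: [0.644, 0.213, 0.4042]
tcp_rot: [[-1.0, 0.0, -0.001], [0.0, 1.0, -0.0], [0.001, -0.0, -1.0]]
wrist_force: [-0.3, 0.2, -5.0]
finger_gap: 0.0442
grasp_force: 30.0
tip [0.6439 0.213  0.2412] F [-0.3  0.2 -5. ] tcp [0.644  0.213  0.4042] [-8.e-04 -2.e-04 -1.e+00]
```

```bash
python3 -m inch '[{"wx":0,"wy":0,"wz":0,"x":0,"y":0,"z":2,"fingers":0.6},{"wx":0,"wy":0,"wz":0,"x":0,"y":0,"z":4,"fingers":0.6},{"wx":0,"wy":0,"wz":0,"x":0,"y":0,"z":6,"fingers":0.6},{"wx":0,"wy":0,"wz":0,"x":0,"y":0,"z":7,"fingers":0.6},{"wx":0,"wy":0,"wz":0,"x":0,"y":0,"z":7,"fingers":0.6}]';python3 -c "
from h import *
tip((0,0,.163))"
```

```text
time_s: 24.65
tcp_pos: [0.6439, 0.213, 0.3972]
tcp_rot: [[-1.0, 0.0, -0.001], [0.0, 1.0, -0.0], [0.001, -0.0, -1.0]]
wrist_force: [-1.5, 0.4, -5.7]
finger_gap: 0.0438
grasp_force: 30.0
tip [0.6438 0.213  0.2342] F [-1.5  0.4 -5.7] tcp [0.6439 0.213  0.3972] [-8.e-04 -2.e-04 -1.e+00]
```

View pics/i.png

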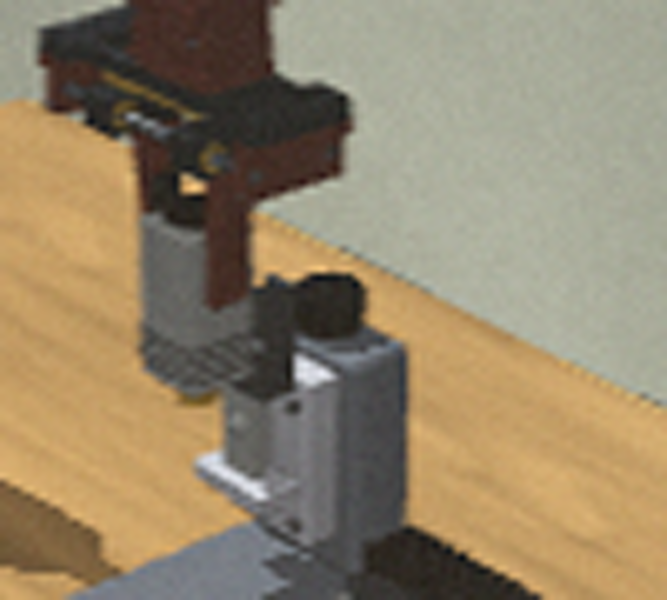

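The bracket at (265,370) sits right over the rail and the force is only the spindle's weight. I continue down.

```bash
python3 -m inch '[{"wx":0,"wy":0,"wz":0,"x":0,"y":0,"z":4,"fingers":0.6},{"wx":0,"wy":0,"wz":0,"x":0,"y":0,"z":8,"fingers":0.6},{"wx":0,"wy":0,"wz":0,"x":0,"y":0,"z":12,"fingers":0.6},{"wx":0,"wy":0,"wz":0,"x":0,"y":0,"z":14,"fingers":0.6},{"wx":0,"wy":0,"wz":0,"x":0,"y":0,"z":16,"fingers":0.6},{"wx":0,"wy":0,"wz":0,"x":0,"y":0,"z":16,"fingers":0.6}]';python3 -c "
from h import *
tip((0,0,.163))"
```

```text
time_s: 25.25
tcp_pos: [0.6429, 0.2132, 0.3822]
tcp_rot: [[-1.0, -0.0, -0.003], [-0.0, 1.0, -0.0], [0.003, -0.0, -1.0]]
wrist_force: [-6.8, 0.2, 0.0]
finger_gap: 0.044
grasp_force: 30.0
tip [0.6424 0.2132 0.2192] F [-6.8  0.2  0. ] tcp [0.6429 0.2132 0.3822] [-0.0029 -0.     -1.    ]
```

```bash
python3 -m inch '[{"wx":0,"wy":0,"wz":0,"x":1.2,"y":0.3,"z":2,"fingers":0.6},{"wx":0,"wy":0,"wz":0,"x":1.2,"y":0.3,"z":5,"fingers":0.6},{"wx":0,"wy":0,"wz":0,"x":1.2,"y":0.3,"z":9,"fingers":0.6},{"wx":0,"wy":0,"wz":0,"x":1.2,"y":0.3,"z":13,"fingers":0.6},{"wx":0,"wy":0,"wz":0,"x":1.2,"y":0.3,"z":18,"fingers":0.6},{"wx":0,"wy":0,"wz":0,"x":1.2,"y":0.3,"z":23,"fingers":0.6},{"wx":0,"wy":0,"wz":0,"x":1.2,"y":0.3,"z":28,"fingers":0.6},{"wx":0,"wy":0,"wz":0,"x":1.2,"y":0.3,"z":32,"fingers":0.6},{"wx":0,"wy":0,"wz":0,"x":1.2,"y":0.3,"z":36,"fingers":0.6},{"wx":0,"wy":0,"wz":0,"x":1.2,"y":0.3,"z":37,"fingers":0.6},{"wx":0,"wy":0,"wz":0,"x":1.2,"y":0.3,"z":37,"fingers":0.6}]';python3 -c "
from h import *
tip((0,0,.163))"
```

```text
time_s: 26.35
tcp_pos: [0.6429, 0.2134, 0.3481]
tcp_rot: [[-1.0, -0.0, 0.002], [-0.0, 1.0, 0.0], [-0.002, 0.0, -1.0]]
wrist_force: [-8.9, -1.6, 14.6]
finger_gap: 0.0439
grasp_force: 30.0
tip [0.6433 0.2134 0.1851] F [-8.9 -1.6 14.6] tcp [0.6429 0.2134 0.3481] [ 2.5e-03  2.0e-04 -1.0e+00]
```

```bash
python3 -m inch '[{"wx":0,"wy":0,"wz":0,"x":0.5,"y":0,"z":0,"fingers":0.4},{"wx":0,"wy":0,"wz":0,"x":0.5,"y":0,"z":0,"fingers":0.2},{"wx":0,"wy":0,"wz":0,"x":0.5,"y":0,"z":0,"fingers":0.2},{"wx":0,"wy":0,"wz":0,"x":0.5,"y":0,"z":-30,"fingers":0.2},{"wx":0,"wy":0,"wz":0,"x":0.5,"y":0,"z":-65,"fingers":0.2},{"wx":0,"wy":0,"wz":0,"x":0.5,"y":0,"z":-65,"fingers":1},{"wx":0,"wy":0,"wz":0,"x":0.5,"y":0,"z":-65,"fingers":1},{"wx":0,"wy":0,"wz":0,"x":0.5,"y":0,"z":-65,"fingers":1},{"wx":0,"wy":0,"wz":0,"x":0.5,"y":0,"z":-65,"fingers":1},{"wx":0,"wy":0,"wz":0,"x":0.5,"y":0,"z":-65,"fingers":1},{"wx":0,"wy":0,"wz":0,"x":0.5,"y":0,"z":-55,"fingers":1},{"wx":0,"wy":0,"wz":0,"x":0.5,"y":0,"z":-50,"fingers":1},{"wx":0,"wy":0,"wz":0,"x":0.5,"y":0,"z":-46,"fingers":1},{"wx":0,"wy":0,"wz":0,"x":0.5,"y":0,"z":-43,"fingers":1},{"wx":0,"wy":0,"wz":0,"x":0.5,"y":0,"z":-41,"fingers":1},{"wx":0,"wy":0,"wz":0,"x":0.5,"y":0,"z":-41,"fingers":1}]';python3 -c "
from h import *
tip((0,0,.182))"
```

```text
time_s: 27.95
tcp_pos: [0.6425, 0.2135, 0.3868]
tcp_rot: [[-1.0, -0.0, 0.001], [-0.0, 1.0, 0.0], [-0.001, 0.0, -1.0]]
wrist_force: [-2.2, -0.4, 5.8]
finger_gap: 0.0002
grasp_force: 2.7
tip [0.6427 0.2136 0.2048] F [-2.2 -0.4  5.8] tcp [0.6425 0.2135 0.3868] [ 1.3e-03  3.0e-04 -1.0e+00]
```

```bash
python3 -m inch '[{"wx":0,"wy":0,"wz":0,"x":0,"y":0,"z":2,"fingers":1},{"wx":0,"wy":0,"wz":0,"x":0,"y":0,"z":4,"fingers":1},{"wx":0,"wy":0,"wz":0,"x":0,"y":0,"z":4,"fingers":1}]';python3 -c "
from h import *
tip((0,0,.182))"
python3 -m inch '[{"wx":0,"wy":0,"wz":0,"x":0,"y":0,"z":-20,"fingers":1},{"wx":0,"wy":0,"wz":0,"x":0,"y":0,"z":-40,"fingers":0.5},{"wx":0,"wy":0,"wz":0,"x":100,"y":-50,"z":-40,"fingers":0.4},{"wx":0,"wy":0,"wz":0,"x":100,"y":-50,"z":-40,"fingers":0.4},{"wx":0,"wy":0,"wz":0,"x":230,"y":-50,"z":-40,"fingers":0.4},{"wx":0,"wy":0,"wz":0,"x":230,"y":-50,"z":-40,"fingers":0.4},{"wx":0,"wy":0,"wz":0,"x":230,"y":-50,"z":-40,"fingers":0.4},{"wx":0,"wy":0,"wz":0,"x":230,"y":-50,"z":-40,"fingers":0.4}]'
python3 - <<'E'
from h import *
ims={c:read_camera(c) for c in("top","side")}
for c in ims: cv2.imwrite(f"pics/{c}1.png",ims[c])
for p in([.4553,-.0659,.2556],[.4608,-.1425,-.078],[.4657,-.2524,-.2299]): print(*[np.round(v,4) for v in fit(ims,green,WAX,p,("top",))])
a,b=ims["top"],ims["side"]
cv2.imwrite("pics/j.png",np.vstack([cv2.resize(a[110:230,250:410],(800,600),interpolation=2)[:300],np.hstack([cv2.resize(b[150:230,290:390],(400,300),interpolation=2),cv2.resize(b[215:275,350:430],(400,300),interpolation=2)])]))
E
```

```text
time_s: 28.25
tcp_pos: [0.6431, 0.2135, 0.3868]
tcp_rot: [[-1.0, -0.0, 0.006], [-0.0, 1.0, 0.001], [-0.006, 0.001, -1.0]]
wrist_force: [-5.3, -1.7, 23.3]
finger_gap: 0.0005
grasp_force: 11.7
tip [0.6442 0.2137 0.2048] F [-5.3 -1.7 23.3] tcp [0.6431 0.2135 0.3868] [ 0.0061  0.0011 -1.    ]
time_s: 29.05
tcp_pos: [0.4069, 0.1629, 0.4211]
tcp_rot: [[-1.0, -0.001, -0.004], [-0.001, 1.0, -0.001], [0.004, -0.001, -1.0]]
wrist_force: [0.6, 0.4, 0.2]
finger_gap: 0.0516
grasp_force: 0.0
[ 0.455  -0.0661  0.267 ] 3.7785
[ 0.4611 -0.1426 -0.1001] 4.1336
[ 0.4659 -0.2526 -0.2493] 4.3492
```

View pics/j.png

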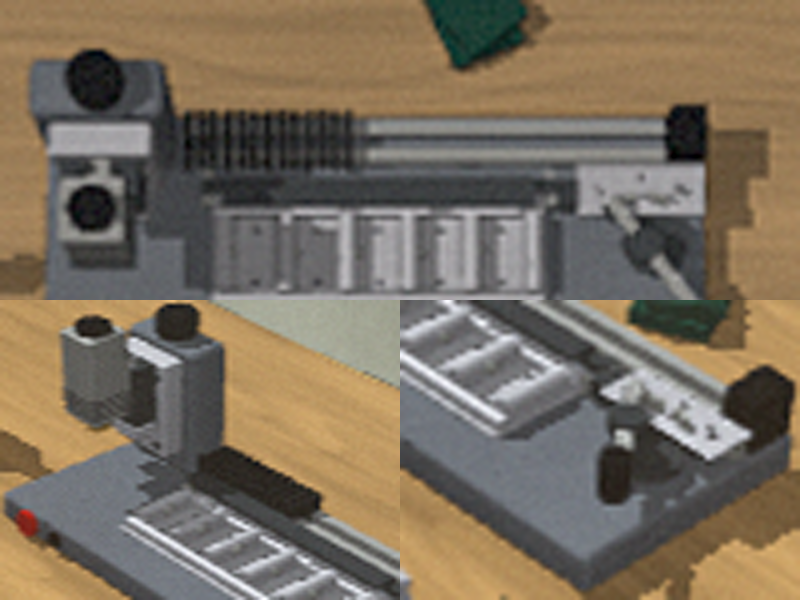

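The spindle sits on its ledge at (95,225) in the top crop: its top is at 205 mm and 23 N does not move it. The lever stands at its open side, knob at (612,475). Now blank A at (0.455,-0.066), with a squeeze along both axes to learn the camera bias.

```bash
python3 -c "
from h import *
rows([.455,-.0661,.206],.267)"
```

```text
x -42.5 y -229.6 z 216.3 wz 1.3043  n>=8.7
```

```bash
python3 -m inch '[{"wx":0,"wy":0,"wz":0.14,"x":-5,"y":-30,"z":0,"fingers":0.4},{"wx":0,"wy":0,"wz":0.28,"x":-10,"y":-60,"z":20,"fingers":0.4},{"wx":0,"wy":0,"wz":0.42,"x":-15,"y":-90,"z":40,"fingers":0.4},{"wx":0,"wy":0,"wz":0.56,"x":-20,"y":-120,"z":60,"fingers":0.4},{"wx":0,"wy":0,"wz":0.7,"x":-25,"y":-150,"z":80,"fingers":0.4},{"wx":0,"wy":0,"wz":0.84,"x":-30,"y":-180,"z":100,"fingers":0.4},{"wx":0,"wy":0,"wz":0.98,"x":-35,"y":-210,"z":110,"fingers":0.4},{"wx":0,"wy":0,"wz":1.12,"x":-42,"y":-229,"z":120,"fingers":0.4},{"wx":0,"wy":0,"wz":1.26,"x":-42,"y":-229,"z":125,"fingers":0.4},{"wx":0,"wy":0,"wz":1.3,"x":-42,"y":-229,"z":130,"fingers":0.4},{"wx":0,"wy":0,"wz":1.3,"x":-42,"y":-229,"z":130,"fingers":0.4}]';python3 -c "
from h import *
rows([.455,-.0661,.207],.267)"
```

```text
time_s: 30.25
tcp_pos: [0.4559, -0.0667, 0.2909]
tcp_rot: [[-0.266, 0.964, 0.0], [0.964, 0.266, -0.0], [-0.0, -0.0, -1.0]]
wrist_force: [-0.0, 0.0, 0.1]
finger_gap: 0.0528
grasp_force: 0.0
x 0.8 y -0.7 z 83.9 wz 0.0025  n>=1.7
```

Descend, squeeze along x, open, turn 90°, and squeeze along y.

```bash
python3 -m inch '[{"wx":0,"wy":0,"wz":0,"x":0,"y":0,"z":45,"fingers":0.4},{"wx":0,"wy":0,"wz":0,"x":0,"y":0,"z":75,"fingers":0.4},{"wx":0,"wy":0,"wz":0,"x":0,"y":0,"z":84,"fingers":0.4},{"wx":0,"wy":0,"wz":0,"x":0,"y":0,"z":84,"fingers":0.4},{"wx":0,"wy":0,"wz":0,"x":0,"y":0,"z":84,"fingers":0.8},{"wx":0,"wy":0,"wz":0,"x":0,"y":0,"z":84,"fingers":0.8},{"wx":0,"wy":0,"wz":0,"x":0,"y":0,"z":84,"fingers":0.8},{"wx":0,"wy":0,"wz":0,"x":0,"y":0,"z":84,"fingers":0.8},{"wx":0,"wy":0,"wz":0,"x":0,"y":0,"z":84,"fingers":0.8},{"wx":0,"wy":0,"wz":0,"x":0,"y":0,"z":84,"fingers":0.8}]';python3 -c "
from h import *
tip((0,0,.163))"
python3 -m inch '[{"wx":0,"wy":0,"wz":0,"x":0,"y":0,"z":0,"fingers":0.4},{"wx":0,"wy":0,"wz":0,"x":0,"y":0,"z":0,"fingers":0.4},{"wx":0,"wy":0,"wz":0,"x":0,"y":0,"z":0,"fingers":0.4},{"wx":0,"wy":0,"wz":0,"x":0,"y":0,"z":-48,"fingers":0.4},{"wx":0,"wy":0,"wz":-0.14,"x":0,"y":0,"z":-50,"fingers":0.4},{"wx":0,"wy":0,"wz":-0.28,"x":0,"y":0,"z":-50,"fingers":0.4},{"wx":0,"wy":0,"wz":-0.42,"x":0,"y":0,"z":-50,"fingers":0.4},{"wx":0,"wy":0,"wz":-0.56,"x":0,"y":0,"z":-50,"fingers":0.4},{"wx":0,"wy":0,"wz":-0.7,"x":0,"y":0,"z":-50,"fingers":0.4},{"wx":0,"wy":0,"wz":-0.84,"x":0,"y":0,"z":-50,"fingers":0.4},{"wx":0,"wy":0,"wz":-0.98,"x":0,"y":0,"z":-50,"fingers":0.4},{"wx":0,"wy":0,"wz":-1.12,"x":0,"y":0,"z":-50,"fingers":0.4},{"wx":0,"wy":0,"wz":-1.26,"x":0,"y":0,"z":-50,"fingers":0.4},{"wx":0,"wy":0,"wz":-1.4,"x":0,"y":0,"z":-50,"fingers":0.4},{"wx":0,"wy":0,"wz":-1.54,"x":0,"y":0,"z":-50,"fingers":0.4},{"wx":0,"wy":0,"wz":-1.571,"x":0,"y":0,"z":-50,"fingers":0.4},{"wx":0,"wy":0,"wz":-1.571,"x":0,"y":0,"z":-20,"fingers":0.4},{"wx":0,"wy":0,"wz":-1.571,"x":0,"y":0,"z":-3,"fingers":0.4},{"wx":0,"wy":0,"wz":-1.571,"x":0,"y":0,"z":0,"fingers":0.4},{"wx":0,"wy":0,"wz":-1.571,"x":0,"y":0,"z":0,"fingers":0.4}]'
python3 -m inch '[{"wx":0,"wy":0,"wz":0,"x":0,"y":0,"z":0,"fingers":0.8},{"wx":0,"wy":0,"wz":0,"x":0,"y":0,"z":0,"fingers":0.8},{"wx":0,"wy":0,"wz":0,"x":0,"y":0,"z":0,"fingers":0.8},{"wx":0,"wy":0,"wz":0,"x":0,"y":0,"z":0,"fingers":0.8},{"wx":0,"wy":0,"wz":0,"x":0,"y":0,"z":0,"fingers":0.8},{"wx":0,"wy":0,"wz":0,"x":0,"y":0,"z":0,"fingers":0.8}]';python3 -c "
from h import *
tip((0,0,.163))
rows([.6527,-.0733,.32],np.pi/2)"
```

```text
time_s: 31.25
tcp_pos: [0.455, -0.0659, 0.2088]
tcp_rot: [[-0.268, 0.964, 0.002], [0.964, 0.268, -0.001], [-0.002, 0.002, -1.0]]
wrist_force: [0.2, -0.0, 7.7]
finger_gap: 0.0311
grasp_force: 28.6
tip [ 0.4554 -0.066   0.0458] F [ 0.2 -0.   7.7] tcp [ 0.455  -0.0659  0.2088] [ 2.4e-03 -9.0e-04 -1.0e+00]
time_s: 33.25
tcp_pos: [0.454, -0.0656, 0.2073]
tcp_rot: [[-0.964, -0.268, -0.002], [-0.268, 0.964, 0.0], [0.001, 0.001, -1.0]]
wrist_force: [-0.4, -0.8, 0.6]
finger_gap: 0.0527
grasp_force: 0.0
time_s: 33.85
tcp_pos: [0.4547, -0.0658, 0.2083]
tcp_rot: [[-0.964, -0.268, 0.001], [-0.268, 0.964, -0.001], [-0.001, -0.001, -1.0]]
wrist_force: [-0.1, -0.5, 6.0]
finger_gap: 0.0281
grasp_force: 29.2
tip [ 0.4549 -0.0659  0.0453] F [-0.1 -0.5  6. ] tcp [ 0.4547 -0.0658  0.2083] [ 1.2e-03 -5.0e-04 -1.0e+00]
x -188.9 y -60.3 z -111.5 wz 0.2709  n>=4.5
```

```bash
python3 -m inch '[{"wx":0,"wy":0,"wz":0,"x":0,"y":0,"z":-40,"fingers":0.8},{"wx":0,"wy":0,"wz":0,"x":0,"y":0,"z":-85,"fingers":0.8},{"wx":0,"wy":0,"wz":0.07,"x":-30,"y":-10,"z":-111,"fingers":0.8},{"wx":0,"wy":0,"wz":0.14,"x":-70,"y":-22,"z":-111,"fingers":0.8},{"wx":0,"wy":0,"wz":0.21,"x":-110,"y":-35,"z":-111,"fingers":0.8},{"wx":0,"wy":0,"wz":0.27,"x":-150,"y":-48,"z":-111,"fingers":0.8},{"wx":0,"wy":0,"wz":0.27,"x":-180,"y":-57,"z":-111,"fingers":0.8},{"wx":0,"wy":0,"wz":0.27,"x":-189,"y":-60,"z":-111,"fingers":0.8},{"wx":0,"wy":0,"wz":0.27,"x":-189,"y":-60,"z":-111,"fingers":0.8},{"wx":0,"wy":0,"wz":0.27,"x":-189,"y":-60,"z":-111,"fingers":0.8},{"wx":0,"wy":0,"wz":0.27,"x":-189,"y":-60,"z":-111,"fingers":0.8}]';python3 -c "
from h import *
tip((0,0,.163))
rows([.6527,-.0733,.252],np.pi/2)"
```

```text
time_s: 34.95
tcp_pos: [0.6508, -0.0727, 0.3184]
tcp_rot: [[-1.0, -0.001, -0.002], [-0.001, 1.0, 0.0], [0.002, 0.0, -1.0]]
wrist_force: [0.7, 0.8, -0.6]
finger_gap: 0.0285
grasp_force: 29.2
tip [ 0.6504 -0.0727  0.1554] F [ 0.7  0.8 -0.6] tcp [ 0.6508 -0.0727  0.3184] [-2.2e-03  3.0e-04 -1.0e+00]
x -2.1 y -0.6 z 66.4 wz 0.0008  n>=1.3
```

```bash
python3 -m inch '[{"wx":0,"wy":0,"wz":0,"x":-2,"y":-0.6,"z":30,"fingers":0.8},{"wx":0,"wy":0,"wz":0,"x":-2,"y":-0.6,"z":45,"fingers":0.8},{"wx":0,"wy":0,"wz":0,"x":-2,"y":-0.6,"z":54,"fingers":0.8},{"wx":0,"wy":0,"wz":0,"x":-2,"y":-0.6,"z":60,"fingers":0.8},{"wx":0,"wy":0,"wz":0,"x":-2,"y":-0.6,"z":64,"fingers":0.8},{"wx":0,"wy":0,"wz":0,"x":-2,"y":-0.6,"z":66,"fingers":0.8},{"wx":0,"wy":0,"wz":0,"x":-2,"y":-0.6,"z":66,"fingers":0.8}]';python3 -c "
from h import *
tip((0,0,.163))"
```

```text
time_s: 35.65
tcp_pos: [0.6547, -0.0737, 0.2532]
tcp_rot: [[-1.0, -0.001, 0.001], [-0.001, 1.0, -0.001], [-0.001, -0.001, -1.0]]
wrist_force: [-0.8, -0.7, -0.2]
finger_gap: 0.0283
grasp_force: 29.2
tip [ 0.6549 -0.0738  0.0902] F [-0.8 -0.7 -0.2] tcp [ 0.6547 -0.0737  0.2532] [ 8.e-04 -6.e-04 -1.e+00]
```

```bash
python3 -m inch '[{"wx":0,"wy":0,"wz":0,"x":1.6,"y":0.3,"z":2,"fingers":0.8},{"wx":0,"wy":0,"wz":0,"x":1.6,"y":0.3,"z":5,"fingers":0.8},{"wx":0,"wy":0,"wz":0,"x":1.6,"y":0.3,"z":8,"fingers":0.8},{"wx":0,"wy":0,"wz":0,"x":1.6,"y":0.3,"z":11,"fingers":0.8},{"wx":0,"wy":0,"wz":0,"x":1.6,"y":0.3,"z":14,"fingers":0.8},{"wx":0,"wy":0,"wz":0,"x":1.6,"y":0.3,"z":16,"fingers":0.8},{"wx":0,"wy":0,"wz":0,"x":1.6,"y":0.3,"z":16,"fingers":0.8}]';python3 -c "
from h import *
tip((0,0,.163))"
```

```text
time_s: 36.35
tcp_pos: [0.6529, -0.0732, 0.2401]
tcp_rot: [[-1.0, -0.002, 0.001], [-0.002, 1.0, -0.001], [-0.001, -0.001, -1.0]]
wrist_force: [-7.8, -0.8, 26.9]
finger_gap: 0.0281
grasp_force: 29.7
tip [ 0.6531 -0.0733  0.0771] F [-7.8 -0.8 26.9] tcp [ 0.6529 -0.0732  0.2401] [ 1.1e-03 -8.0e-04 -1.0e+00]
```

```bash
python3 -m inch '[{"wx":0,"wy":0,"wz":0,"x":0,"y":0,"z":-3,"fingers":0.6},{"wx":0,"wy":0,"wz":0,"x":0,"y":0,"z":-3,"fingers":0.5},{"wx":0,"wy":0,"wz":0,"x":0,"y":0,"z":-3,"fingers":0.5},{"wx":0,"wy":0,"wz":0,"x":0,"y":0,"z":-30,"fingers":0.5},{"wx":0,"wy":0,"wz":0,"x":0,"y":0,"z":-50,"fingers":0.8},{"wx":0,"wy":0,"wz":0,"x":0,"y":0,"z":-50,"fingers":1},{"wx":0,"wy":0,"wz":0,"x":0,"y":0,"z":-50,"fingers":1},{"wx":0,"wy":0,"wz":0,"x":0,"y":0,"z":-50,"fingers":1},{"wx":0,"wy":0,"wz":0,"x":0,"y":0,"z":-44,"fingers":1},{"wx":0,"wy":0,"wz":0,"x":0,"y":0,"z":-40,"fingers":1},{"wx":0,"wy":0,"wz":0,"x":0,"y":0,"z":-36,"fingers":1},{"wx":0,"wy":0,"wz":0,"x":0,"y":0,"z":-32,"fingers":1},{"wx":0,"wy":0,"wz":0,"x":0,"y":0,"z":-32,"fingers":1}]';python3 -c "
from h import *
tip((0,0,.182))"
python3 -m inch '[{"wx":0,"wy":0,"wz":0,"x":0,"y":0,"z":-20,"fingers":1},{"wx":0,"wy":0,"wz":0,"x":0,"y":0,"z":-70,"fingers":0.6},{"wx":0,"wy":0,"wz":0,"x":30,"y":50,"z":-100,"fingers":0.4},{"wx":0,"wy":0,"wz":0,"x":80,"y":120,"z":-100,"fingers":0.4},{"wx":0,"wy":0,"wz":0,"x":80,"y":120,"z":-100,"fingers":0.4},{"wx":0,"wy":0,"wz":0,"x":150,"y":200,"z":-100,"fingers":0.4},{"wx":0,"wy":0,"wz":0,"x":150,"y":200,"z":-100,"fingers":0.4},{"wx":0,"wy":0,"wz":0,"x":150,"y":200,"z":-100,"fingers":0.4}]'
python3 - <<'E'
from h import *
ims={c:read_camera(c) for c in("top","side")}
for c in ims: cv2.imwrite(f"pics/{c}2.png",ims[c])
for p in([.4611,-.1425,-.1],[.4659,-.2524,-.2399]): print(*[np.round(v,4) for v in fit(ims,green,WAX,p,("top",))])
P=T(.6527,.0187,0,[[0,-.092,.092]]);print(proj("top",P)); 
g=green(ims["top"])[120:185,254:400];ys,xs=np.where(g>.5);print(xs.mean()+254,ys.mean()+120,len(xs))
rows([.461,-.1425,.207],np.pi/2-.095)
E
```

```text
time_s: 37.65
tcp_pos: [0.6524, -0.073, 0.2741]
tcp_rot: [[-1.0, -0.001, 0.0], [-0.001, 1.0, -0.001], [-0.0, -0.001, -1.0]]
wrist_force: [-13.6, 2.3, 43.8]
finger_gap: 0.0006
grasp_force: 21.9
tip [ 0.6524 -0.0731  0.0921] F [-13.6   2.3  43.8] tcp [ 0.6524 -0.073   0.2741] [ 2.e-04 -5.e-04 -1.e+00]
time_s: 38.45
tcp_pos: [0.4984, 0.1296, 0.3677]
tcp_rot: [[-1.0, -0.004, -0.005], [-0.004, 1.0, 0.001], [0.005, 0.001, -1.0]]
wrist_force: [-0.2, -0.7, -0.2]
finger_gap: 0.0512
grasp_force: 0.0
[ 0.4615 -0.1426 -0.1345] 3.5411
[ 0.4901 -0.2391 -0.1739] 6.0494
[[351.01412234 156.2601649 ]]
287.4059139784946 165.3005376344086 1860
x 41.5 y -270.0 z 161.4 wz 0.0986  n>=6.3
```

Blank A is home (its top is at 92 mm under 44 N). The third blank has been knocked to (0.490,-0.239). Next is blank B.

```bash
python3 -m inch '[{"wx":0,"wy":0,"wz":0.14,"x":4,"y":-30,"z":10,"fingers":0.4},{"wx":0,"wy":0,"wz":0.28,"x":8,"y":-60,"z":20,"fingers":0.4},{"wx":0,"wy":0,"wz":0.42,"x":12,"y":-90,"z":30,"fingers":0.4},{"wx":0,"wy":0,"wz":0.56,"x":16,"y":-120,"z":40,"fingers":0.4},{"wx":0,"wy":0,"wz":0.7,"x":20,"y":-150,"z":50,"fingers":0.4},{"wx":0,"wy":0,"wz":0.84,"x":24,"y":-180,"z":60,"fingers":0.4},{"wx":0,"wy":0,"wz":0.98,"x":30,"y":-210,"z":70,"fingers":0.4},{"wx":0,"wy":0,"wz":1.12,"x":36,"y":-240,"z":80,"fingers":0.4},{"wx":0,"wy":0,"wz":1.26,"x":41,"y":-270,"z":80,"fingers":0.4},{"wx":0,"wy":0,"wz":1.4,"x":41,"y":-270,"z":80,"fingers":0.4},{"wx":0,"wy":0,"wz":1.54,"x":41,"y":-270,"z":80,"fingers":0.4},{"wx":0,"wy":0,"wz":1.68,"x":41,"y":-270,"z":80,"fingers":0.4},{"wx":0,"wy":0,"wz":1.69,"x":41,"y":-270,"z":80,"fingers":0.4},{"wx":0,"wy":0,"wz":1.69,"x":41,"y":-270,"z":80,"fingers":0.4}]';python3 -c "
from h import *
rows([.461,-.1425,.207],-.12)"
```

```text
time_s: 39.95
tcp_pos: [0.4624, -0.1446, 0.2884]
tcp_rot: [[0.116, 0.993, 0.0], [0.993, -0.116, -0.0], [-0.0, 0.0, -1.0]]
wrist_force: [0.7, -1.0, 0.3]
finger_gap: 0.0526
grasp_force: 0.0
x 1.9 y -1.7 z 81.4 wz 0.0038  n>=1.6
```

```bash
python3 -m inch '[{"wx":0,"wy":0,"wz":0,"x":2,"y":-1.7,"z":45,"fingers":0.4},{"wx":0,"wy":0,"wz":0,"x":2,"y":-1.7,"z":72,"fingers":0.4},{"wx":0,"wy":0,"wz":0,"x":2,"y":-1.7,"z":81,"fingers":0.4},{"wx":0,"wy":0,"wz":0,"x":2,"y":-1.7,"z":81,"fingers":0.4},{"wx":0,"wy":0,"wz":0,"x":2,"y":-1.7,"z":81,"fingers":0.8},{"wx":0,"wy":0,"wz":0,"x":2,"y":-1.7,"z":81,"fingers":0.8},{"wx":0,"wy":0,"wz":0,"x":2,"y":-1.7,"z":81,"fingers":0.8},{"wx":0,"wy":0,"wz":0,"x":2,"y":-1.7,"z":81,"fingers":0.8},{"wx":0,"wy":0,"wz":0,"x":2,"y":-1.7,"z":81,"fingers":0.8},{"wx":0,"wy":0,"wz":0,"x":2,"y":-1.7,"z":81,"fingers":0.8}]'
python3 -m inch '[{"wx":0,"wy":0,"wz":0,"x":0,"y":0,"z":0,"fingers":0.4},{"wx":0,"wy":0,"wz":0,"x":0,"y":0,"z":0,"fingers":0.4},{"wx":0,"wy":0,"wz":0,"x":0,"y":0,"z":0,"fingers":0.4},{"wx":0,"wy":0,"wz":0,"x":0,"y":0,"z":-48,"fingers":0.4},{"wx":0,"wy":0,"wz":-0.14,"x":0,"y":0,"z":-50,"fingers":0.4},{"wx":0,"wy":0,"wz":-0.28,"x":0,"y":0,"z":-50,"fingers":0.4},{"wx":0,"wy":0,"wz":-0.42,"x":0,"y":0,"z":-50,"fingers":0.4},{"wx":0,"wy":0,"wz":-0.56,"x":0,"y":0,"z":-50,"fingers":0.4},{"wx":0,"wy":0,"wz":-0.7,"x":0,"y":0,"z":-50,"fingers":0.4},{"wx":0,"wy":0,"wz":-0.84,"x":0,"y":0,"z":-50,"fingers":0.4},{"wx":0,"wy":0,"wz":-0.98,"x":0,"y":0,"z":-50,"fingers":0.4},{"wx":0,"wy":0,"wz":-1.12,"x":0,"y":0,"z":-50,"fingers":0.4},{"wx":0,"wy":0,"wz":-1.26,"x":0,"y":0,"z":-50,"fingers":0.4},{"wx":0,"wy":0,"wz":-1.4,"x":0,"y":0,"z":-50,"fingers":0.4},{"wx":0,"wy":0,"wz":-1.54,"x":0,"y":0,"z":-50,"fingers":0.4},{"wx":0,"wy":0,"wz":-1.571,"x":0,"y":0,"z":-50,"fingers":0.4},{"wx":0,"wy":0,"wz":-1.571,"x":0,"y":0,"z":-20,"fingers":0.4},{"wx":0,"wy":0,"wz":-1.571,"x":0,"y":0,"z":-3,"fingers":0.4},{"wx":0,"wy":0,"wz":-1.571,"x":0,"y":0,"z":0,"fingers":0.4},{"wx":0,"wy":0,"wz":-1.571,"x":0,"y":0,"z":0,"fingers":0.4}]'
python3 -m inch '[{"wx":0,"wy":0,"wz":0,"x":0,"y":0,"z":0,"fingers":0.8},{"wx":0,"wy":0,"wz":0,"x":0,"y":0,"z":0,"fingers":0.8},{"wx":0,"wy":0,"wz":0,"x":0,"y":0,"z":0,"fingers":0.8},{"wx":0,"wy":0,"wz":0,"x":0,"y":0,"z":0,"fingers":0.8},{"wx":0,"wy":0,"wz":0,"x":0,"y":0,"z":0,"fingers":0.8},{"wx":0,"wy":0,"wz":0,"x":0,"y":0,"z":0,"fingers":0.8}]';python3 -c "
from h import *
tip((0,0,.163))
rows([.6527,.0187,.32],np.pi/2)"
```

```text
time_s: 40.95
tcp_pos: [0.4612, -0.1414, 0.2087]
tcp_rot: [[0.118, 0.993, 0.002], [0.993, -0.118, -0.001], [-0.001, 0.002, -1.0]]
wrist_force: [0.8, 0.5, 7.0]
finger_gap: 0.0298
grasp_force: 30.0
time_s: 42.95
tcp_pos: [0.4602, -0.141, 0.2073]
tcp_rot: [[-0.993, 0.118, -0.002], [0.118, 0.993, 0.001], [0.002, 0.0, -1.0]]
wrist_force: [-0.2, 0.5, -0.5]
finger_gap: 0.0524
grasp_force: 0.0
time_s: 43.55
tcp_pos: [0.4608, -0.1414, 0.2083]
tcp_rot: [[-0.993, 0.118, 0.001], [0.118, 0.993, -0.001], [-0.001, -0.001, -1.0]]
wrist_force: [-1.4, -0.4, 5.5]
finger_gap: 0.0275
grasp_force: 30.0
tip [ 0.461  -0.1415  0.0453] F [-1.4 -0.4  5.5] tcp [ 0.4608 -0.1414  0.2083] [ 1.1e-03 -8.0e-04 -1.0e+00]
x -171.8 y 181.5 z -111.6 wz -0.1181  n>=5.5
```

```bash
python3 -m inch '[{"wx":0,"wy":0,"wz":0,"x":0,"y":0,"z":-40,"fingers":0.8},{"wx":0,"wy":0,"wz":0,"x":0,"y":0,"z":-85,"fingers":0.8},{"wx":0,"wy":0,"wz":0,"x":-10,"y":12,"z":-111,"fingers":0.8},{"wx":0,"wy":0,"wz":-0.05,"x":-40,"y":42,"z":-111,"fingers":0.8},{"wx":0,"wy":0,"wz":-0.118,"x":-75,"y":80,"z":-111,"fingers":0.8},{"wx":0,"wy":0,"wz":-0.118,"x":-110,"y":116,"z":-111,"fingers":0.8},{"wx":0,"wy":0,"wz":-0.118,"x":-145,"y":153,"z":-111,"fingers":0.8},{"wx":0,"wy":0,"wz":-0.118,"x":-165,"y":174,"z":-111,"fingers":0.8},{"wx":0,"wy":0,"wz":-0.118,"x":-171.5,"y":181.5,"z":-111,"fingers":0.8},{"wx":0,"wy":0,"wz":-0.118,"x":-171.5,"y":181.5,"z":-111,"fingers":0.8},{"wx":0,"wy":0,"wz":-0.118,"x":-171.5,"y":181.5,"z":-111,"fingers":0.8},{"wx":0,"wy":0,"wz":-0.118,"x":-171.5,"y":181.5,"z":-111,"fingers":0.8},{"wx":0,"wy":0,"wz":-0.118,"x":-171.5,"y":181.5,"z":-111,"fingers":0.8},{"wx":0,"wy":0,"wz":-0.118,"x":-171.5,"y":181.5,"z":-80,"fingers":0.8},{"wx":0,"wy":0,"wz":-0.118,"x":-171.5,"y":181.5,"z":-65,"fingers":0.8},{"wx":0,"wy":0,"wz":-0.118,"x":-171.5,"y":181.5,"z":-65,"fingers":0.8},{"wx":0,"wy":0,"wz":-0.118,"x":-171.5,"y":181.5,"z":-65,"fingers":0.8}]';python3 -c "
from h import *
tip((0,0,.163))
rows([.6527,.0187,.252],np.pi/2)"
```

```text
time_s: 45.25
tcp_pos: [0.652, 0.0186, 0.2726]
tcp_rot: [[-1.0, 0.0, -0.001], [0.0, 1.0, -0.0], [0.001, -0.0, -1.0]]
wrist_force: [1.0, 0.6, -1.1]
finger_gap: 0.0282
grasp_force: 30.0
tip [0.6518 0.0186 0.1096] F [ 1.   0.6 -1.1] tcp [0.652  0.0186 0.2726] [-0.0011 -0.     -1.    ]
x -0.7 y 0.1 z 20.6 wz -0.0005  n>=0.4
```

```bash
python3 -m inch '[{"wx":0,"wy":0,"wz":0,"x":-0.5,"y":0,"z":8,"fingers":0.8},{"wx":0,"wy":0,"wz":0,"x":-0.5,"y":0,"z":14,"fingers":0.8},{"wx":0,"wy":0,"wz":0,"x":-0.5,"y":0,"z":18,"fingers":0.8},{"wx":0,"wy":0,"wz":0,"x":-0.5,"y":0,"z":22,"fingers":0.8},{"wx":0,"wy":0,"wz":0,"x":-0.5,"y":0,"z":25,"fingers":0.8},{"wx":0,"wy":0,"wz":0,"x":-0.5,"y":0,"z":28,"fingers":0.8},{"wx":0,"wy":0,"wz":0,"x":-0.5,"y":0,"z":31,"fingers":0.8},{"wx":0,"wy":0,"wz":0,"x":-0.5,"y":0,"z":34,"fingers":0.8},{"wx":0,"wy":0,"wz":0,"x":-0.5,"y":0,"z":35,"fingers":0.8},{"wx":0,"wy":0,"wz":0,"x":-0.5,"y":0,"z":35,"fingers":0.8}]';python3 -c "
from h import *
tip((0,0,.163))"
```

```text
time_s: 46.25
tcp_pos: [0.6526, 0.0189, 0.2403]
tcp_rot: [[-1.0, 0.0, 0.0], [0.0, 1.0, -0.0], [-0.0, -0.0, -1.0]]
wrist_force: [-6.9, -3.3, 19.4]
finger_gap: 0.0279
grasp_force: 30.0
tip [0.6526 0.0188 0.0773] F [-6.9 -3.3 19.4] tcp [0.6526 0.0189 0.2403] [ 5.e-04 -3.e-04 -1.e+00]
```

Down at the floor height. Release, press on the top to confirm, retreat, and look.

```bash
python3 -m inch '[{"wx":0,"wy":0,"wz":0,"x":0,"y":0,"z":-3,"fingers":0.6},{"wx":0,"wy":0,"wz":0,"x":0,"y":0,"z":-3,"fingers":0.5},{"wx":0,"wy":0,"wz":0,"x":0,"y":0,"z":-3,"fingers":0.5},{"wx":0,"wy":0,"wz":0,"x":0,"y":0,"z":-30,"fingers":0.5},{"wx":0,"wy":0,"wz":0,"x":0,"y":0,"z":-50,"fingers":0.8},{"wx":0,"wy":0,"wz":0,"x":0,"y":0,"z":-50,"fingers":1},{"wx":0,"wy":0,"wz":0,"x":0,"y":0,"z":-50,"fingers":1},{"wx":0,"wy":0,"wz":0,"x":0,"y":0,"z":-50,"fingers":1},{"wx":0,"wy":0,"wz":0,"x":0,"y":0,"z":-44,"fingers":1},{"wx":0,"wy":0,"wz":0,"x":0,"y":0,"z":-40,"fingers":1},{"wx":0,"wy":0,"wz":0,"x":0,"y":0,"z":-36,"fingers":1},{"wx":0,"wy":0,"wz":0,"x":0,"y":0,"z":-34,"fingers":1},{"wx":0,"wy":0,"wz":0,"x":0,"y":0,"z":-34,"fingers":1}]';python3 -c "
from h import *
tip((0,0,.182))"
python3 -m inch '[{"wx":0,"wy":0,"wz":0,"x":0,"y":0,"z":-20,"fingers":1},{"wx":0,"wy":0,"wz":0,"x":0,"y":0,"z":-70,"fingers":0.6},{"wx":0,"wy":0,"wz":0,"x":60,"y":30,"z":-90,"fingers":0.4},{"wx":0,"wy":0,"wz":0,"x":150,"y":108,"z":-90,"fingers":0.4},{"wx":0,"wy":0,"wz":0,"x":150,"y":108,"z":-90,"fingers":0.4},{"wx":0,"wy":0,"wz":0,"x":150,"y":108,"z":-90,"fingers":0.4},{"wx":0,"wy":0,"wz":0,"x":150,"y":108,"z":-90,"fingers":0.4},{"wx":0,"wy":0,"wz":0,"x":150,"y":108,"z":-90,"fingers":0.4}]'
python3 - <<'E'
from h import *
ims={c:read_camera(c) for c in("top","side")}
for c in ims: cv2.imwrite(f"pics/{c}3.png",ims[c])
for p in([.4901,-.2391,-.174],): print(*[np.round(v,4) for v in fit(ims,green,WAX,p,("top",))])
rows([.490,-.2391,.29],-.17)
a=ims["top"];cv2.imwrite("pics/k.png",cv2.resize(a[110:240,250:430],(800,578),interpolation=2))
E
```

```text
time_s: 47.55
tcp_pos: [0.6522, 0.0189, 0.2743]
tcp_rot: [[-1.0, -0.0, -0.001], [-0.0, 1.0, -0.0], [0.001, -0.0, -1.0]]
wrist_force: [-8.7, 1.1, 25.8]
finger_gap: 0.0005
grasp_force: 12.2
tip [0.6521 0.0189 0.0923] F [-8.7  1.1 25.8] tcp [0.6522 0.0189 0.2743] [-5.e-04 -2.e-04 -1.e+00]
time_s: 48.35
tcp_pos: [0.5024, 0.1273, 0.3615]
tcp_rot: [[-1.0, -0.002, 0.0], [-0.002, 1.0, -0.0], [-0.0, -0.0, -1.0]]
wrist_force: [0.3, 0.6, -0.8]
finger_gap: 0.0517
grasp_force: 0.0
[ 0.4916 -0.2389 -0.2446] 5.4715
x 13.8 y -365.6 z 71.7 wz -1.4011  n>=9.3
```

View pics/k.png

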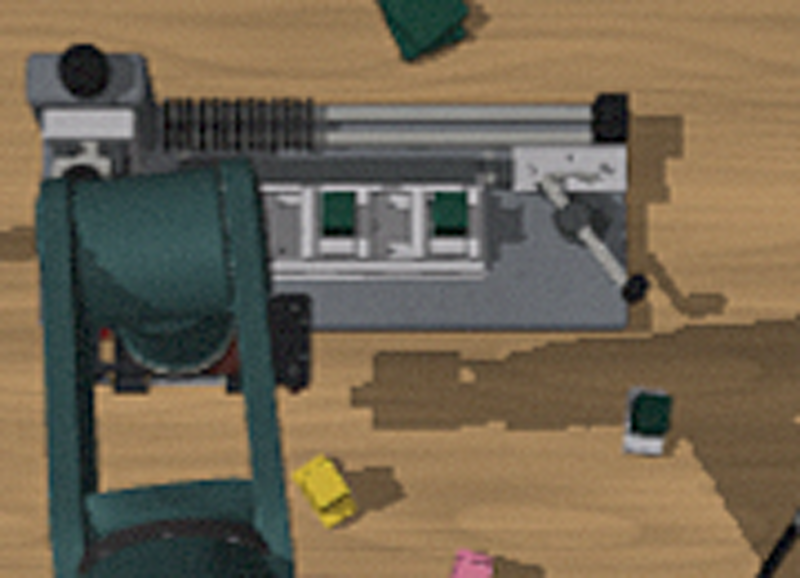

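Blanks A and B sit in nests 1 and 3 at (450,213) and (338,213). The third green one is at (648,415), with nothing else near it.

```bash
python3 -m inch '[{"wx":0,"wy":0,"wz":0.14,"x":1,"y":-28,"z":10,"fingers":0.4},{"wx":0,"wy":0,"wz":0.28,"x":2,"y":-56,"z":20,"fingers":0.4},{"wx":0,"wy":0,"wz":0.42,"x":3,"y":-84,"z":30,"fingers":0.4},{"wx":0,"wy":0,"wz":0.56,"x":4,"y":-112,"z":40,"fingers":0.4},{"wx":0,"wy":0,"wz":0.7,"x":5,"y":-140,"z":50,"fingers":0.4},{"wx":0,"wy":0,"wz":0.84,"x":6,"y":-168,"z":60,"fingers":0.4},{"wx":0,"wy":0,"wz":0.98,"x":8,"y":-196,"z":70,"fingers":0.4},{"wx":0,"wy":0,"wz":1.12,"x":9,"y":-224,"z":70,"fingers":0.4},{"wx":0,"wy":0,"wz":1.26,"x":10,"y":-260,"z":70,"fingers":0.4},{"wx":0,"wy":0,"wz":1.4,"x":11,"y":-300,"z":70,"fingers":0.4},{"wx":0,"wy":0,"wz":1.54,"x":12,"y":-340,"z":70,"fingers":0.4},{"wx":0,"wy":0,"wz":1.68,"x":13,"y":-365,"z":70,"fingers":0.4},{"wx":0,"wy":0,"wz":1.75,"x":13,"y":-365,"z":70,"fingers":0.4},{"wx":0,"wy":0,"wz":1.75,"x":13,"y":-365,"z":70,"fingers":0.4},{"wx":0,"wy":0,"wz":1.75,"x":13,"y":-365,"z":70,"fingers":0.4},{"wx":0,"wy":0,"wz":1.75,"x":13,"y":-365,"z":70,"fingers":0.4}]';python3 -c "
from h import *
rows([.4912,-.239,.212],-.18)"
```

```text
time_s: 50.05
tcp_pos: [0.4897, -0.2381, 0.2914]
tcp_rot: [[0.177, 0.984, -0.0], [0.984, -0.177, 0.0], [0.0, -0.0, -1.0]]
wrist_force: [0.1, 0.6, -0.2]
finger_gap: 0.0527
grasp_force: 0.0
x -0.6 y 1.6 z 79.4 wz 0.0023  n>=1.6
```

```bash
python3 -m inch '[{"wx":0,"wy":0,"wz":0,"x":0,"y":1,"z":45,"fingers":0.4},{"wx":0,"wy":0,"wz":0,"x":0,"y":1,"z":70,"fingers":0.4},{"wx":0,"wy":0,"wz":0,"x":0,"y":1,"z":79,"fingers":0.4},{"wx":0,"wy":0,"wz":0,"x":0,"y":1,"z":79,"fingers":0.4},{"wx":0,"wy":0,"wz":0,"x":0,"y":1,"z":79,"fingers":0.8},{"wx":0,"wy":0,"wz":0,"x":0,"y":1,"z":79,"fingers":0.8},{"wx":0,"wy":0,"wz":0,"x":0,"y":1,"z":79,"fingers":0.8},{"wx":0,"wy":0,"wz":0,"x":0,"y":1,"z":79,"fingers":0.8},{"wx":0,"wy":0,"wz":0,"x":0,"y":1,"z":79,"fingers":0.8},{"wx":0,"wy":0,"wz":0,"x":0,"y":1,"z":79,"fingers":0.8}]'
python3 -m inch '[{"wx":0,"wy":0,"wz":0,"x":0,"y":0,"z":0,"fingers":0.4},{"wx":0,"wy":0,"wz":0,"x":0,"y":0,"z":0,"fingers":0.4},{"wx":0,"wy":0,"wz":0,"x":0,"y":0,"z":0,"fingers":0.4},{"wx":0,"wy":0,"wz":0,"x":0,"y":0,"z":-48,"fingers":0.4},{"wx":0,"wy":0,"wz":-0.14,"x":0,"y":0,"z":-50,"fingers":0.4},{"wx":0,"wy":0,"wz":-0.28,"x":0,"y":0,"z":-50,"fingers":0.4},{"wx":0,"wy":0,"wz":-0.42,"x":0,"y":0,"z":-50,"fingers":0.4},{"wx":0,"wy":0,"wz":-0.56,"x":0,"y":0,"z":-50,"fingers":0.4},{"wx":0,"wy":0,"wz":-0.7,"x":0,"y":0,"z":-50,"fingers":0.4},{"wx":0,"wy":0,"wz":-0.84,"x":0,"y":0,"z":-50,"fingers":0.4},{"wx":0,"wy":0,"wz":-0.98,"x":0,"y":0,"z":-50,"fingers":0.4},{"wx":0,"wy":0,"wz":-1.12,"x":0,"y":0,"z":-50,"fingers":0.4},{"wx":0,"wy":0,"wz":-1.26,"x":0,"y":0,"z":-50,"fingers":0.4},{"wx":0,"wy":0,"wz":-1.4,"x":0,"y":0,"z":-50,"fingers":0.4},{"wx":0,"wy":0,"wz":-1.54,"x":0,"y":0,"z":-50,"fingers":0.4},{"wx":0,"wy":0,"wz":-1.571,"x":0,"y":0,"z":-50,"fingers":0.4},{"wx":0,"wy":0,"wz":-1.571,"x":0,"y":0,"z":-20,"fingers":0.4},{"wx":0,"wy":0,"wz":-1.571,"x":0,"y":0,"z":0,"fingers":0.4},{"wx":0,"wy":0,"wz":-1.571,"x":0,"y":0,"z":3,"fingers":0.4},{"wx":0,"wy":0,"wz":-1.571,"x":0,"y":0,"z":3,"fingers":0.4}]'
python3 -m inch '[{"wx":0,"wy":0,"wz":0,"x":0,"y":0,"z":0,"fingers":0.8},{"wx":0,"wy":0,"wz":0,"x":0,"y":0,"z":0,"fingers":0.8},{"wx":0,"wy":0,"wz":0,"x":0,"y":0,"z":0,"fingers":0.8},{"wx":0,"wy":0,"wz":0,"x":0,"y":0,"z":0,"fingers":0.8},{"wx":0,"wy":0,"wz":0,"x":0,"y":0,"z":0,"fingers":0.8},{"wx":0,"wy":0,"wz":0,"x":0,"y":0,"z":0,"fingers":0.8}]';python3 -c "
from h import *
tip((0,0,.163))
rows([.6527,.1107,.35],np.pi/2)"
```

```text
time_s: 51.05
tcp_pos: [0.4912, -0.2387, 0.2138]
tcp_rot: [[0.178, 0.984, 0.002], [0.984, -0.178, -0.001], [-0.001, 0.002, -1.0]]
wrist_force: [-0.6, -0.2, 8.1]
finger_gap: 0.0305
grasp_force: 29.1
time_s: 53.05
tcp_pos: [0.4904, -0.2381, 0.2092]
tcp_rot: [[-0.984, 0.178, -0.002], [0.178, 0.984, 0.001], [0.002, 0.001, -1.0]]
wrist_force: [0.1, 0.7, 0.6]
finger_gap: 0.0525
grasp_force: 0.0
time_s: 53.65
tcp_pos: [0.491, -0.2386, 0.2104]
tcp_rot: [[-0.984, 0.178, 0.001], [0.178, 0.984, -0.001], [-0.001, -0.001, -1.0]]
wrist_force: [0.4, -1.0, 6.4]
finger_gap: 0.0279
grasp_force: 29.6
tip [ 0.4912 -0.2388  0.0474] F [ 0.4 -1.   6.4] tcp [ 0.491  -0.2386  0.2104] [ 0.0012 -0.001  -1.    ]
x -97.0 y 372.4 z -139.7 wz -0.1791  n>=8.2
```

Nest 5 would bring the gripper body against the spindle, so I use nest 4.

```bash
python3 -m inch '[{"wx":0,"wy":0,"wz":0,"x":0,"y":0,"z":-40,"fingers":0.8},{"wx":0,"wy":0,"wz":0,"x":0,"y":0,"z":-85,"fingers":0.8},{"wx":0,"wy":0,"wz":0,"x":-5,"y":10,"z":-125,"fingers":0.8},{"wx":0,"wy":0,"wz":-0.06,"x":-17,"y":52,"z":-140,"fingers":0.8},{"wx":0,"wy":0,"wz":-0.12,"x":-32,"y":98,"z":-140,"fingers":0.8},{"wx":0,"wy":0,"wz":-0.179,"x":-46,"y":142,"z":-140,"fingers":0.8},{"wx":0,"wy":0,"wz":-0.179,"x":-61,"y":188,"z":-140,"fingers":0.8},{"wx":0,"wy":0,"wz":-0.179,"x":-75,"y":233,"z":-140,"fingers":0.8},{"wx":0,"wy":0,"wz":-0.179,"x":-89,"y":277,"z":-140,"fingers":0.8},{"wx":0,"wy":0,"wz":-0.179,"x":-100,"y":312,"z":-140,"fingers":0.8},{"wx":0,"wy":0,"wz":-0.179,"x":-105,"y":327,"z":-140,"fingers":0.8},{"wx":0,"wy":0,"wz":-0.179,"x":-105,"y":327,"z":-140,"fingers":0.8},{"wx":0,"wy":0,"wz":-0.179,"x":-105,"y":327,"z":-140,"fingers":0.8},{"wx":0,"wy":0,"wz":-0.179,"x":-105,"y":327,"z":-140,"fingers":0.8},{"wx":0,"wy":0,"wz":-0.179,"x":-105,"y":327,"z":-110,"fingers":0.8},{"wx":0,"wy":0,"wz":-0.179,"x":-105,"y":327,"z":-85,"fingers":0.8},{"wx":0,"wy":0,"wz":-0.179,"x":-105,"y":327,"z":-85,"fingers":0.8},{"wx":0,"wy":0,"wz":-0.179,"x":-105,"y":327,"z":-85,"fingers":0.8}]';python3 -c "
from h import *
tip((0,0,.163))
rows([.6527,.0647,.2424],np.pi/2)"
```

```text
time_s: 55.45
tcp_pos: [0.6519, 0.0635, 0.2948]
tcp_rot: [[-1.0, 0.002, -0.001], [0.002, 1.0, -0.0], [0.001, -0.0, -1.0]]
wrist_force: [0.6, 1.0, 0.1]
finger_gap: 0.028
grasp_force: 29.6
tip [0.6517 0.0635 0.1318] F [0.6 1.  0.1] tcp [0.6519 0.0635 0.2948] [-1.2e-03 -2.0e-04 -1.0e+00]
x -0.9 y 1.2 z 52.4 wz -0.0016  n>=1.0
```

```bash
python3 -m inch '[{"wx":0,"wy":0,"wz":0,"x":-0.7,"y":1,"z":15,"fingers":0.8},{"wx":0,"wy":0,"wz":0,"x":-0.7,"y":1,"z":25,"fingers":0.8},{"wx":0,"wy":0,"wz":0,"x":-0.7,"y":1,"z":25,"fingers":0.8},{"wx":0,"wy":0,"wz":0,"x":-0.7,"y":1,"z":25,"fingers":0.8}]';python3 -c "
from h import *
tip((0,0,.163))
rows([.6527,.0647,.2424],np.pi/2)"
```

```text
time_s: 55.85
tcp_pos: [0.6528, 0.0658, 0.2694]
tcp_rot: [[-1.0, 0.0, -0.001], [0.0, 1.0, -0.0], [0.001, -0.0, -1.0]]
wrist_force: [1.0, -0.4, -0.6]
finger_gap: 0.0283
grasp_force: 29.6
tip [0.6527 0.0658 0.1064] F [ 1.  -0.4 -0.6] tcp [0.6528 0.0658 0.2694] [-7.e-04 -1.e-04 -1.e+00]
x 0.1 y -1.1 z 27.0 wz -0.0000  n>=0.5
```

```bash
python3 -m inch '[{"wx":0,"wy":0,"wz":0,"x":0,"y":-0.8,"z":6,"fingers":0.8},{"wx":0,"wy":0,"wz":0,"x":0,"y":-0.8,"z":10,"fingers":0.8},{"wx":0,"wy":0,"wz":0,"x":0,"y":-0.8,"z":14,"fingers":0.8},{"wx":0,"wy":0,"wz":0,"x":0,"y":-0.8,"z":17,"fingers":0.8},{"wx":0,"wy":0,"wz":0,"x":0,"y":-0.8,"z":20,"fingers":0.8},{"wx":0,"wy":0,"wz":0,"x":0,"y":-0.8,"z":23,"fingers":0.8},{"wx":0,"wy":0,"wz":0,"x":0,"y":-0.8,"z":26,"fingers":0.8},{"wx":0,"wy":0,"wz":0,"x":0,"y":-0.8,"z":29,"fingers":0.8},{"wx":0,"wy":0,"wz":0,"x":0,"y":-0.8,"z":29.5,"fingers":0.8},{"wx":0,"wy":0,"wz":0,"x":0,"y":-0.8,"z":29.5,"fingers":0.8}]';python3 -c "
from h import *
tip((0,0,.163))"
```

```text
time_s: 56.85
tcp_pos: [0.6528, 0.065, 0.2424]
tcp_rot: [[-1.0, -0.0, 0.0], [-0.0, 1.0, -0.0], [-0.0, -0.0, -1.0]]
wrist_force: [-5.4, -3.7, 18.3]
finger_gap: 0.0281
grasp_force: 29.8
tip [0.6528 0.0649 0.0794] F [-5.4 -3.7 18.3] tcp [0.6528 0.065  0.2424] [ 4.e-04 -4.e-04 -1.e+00]
```

```bash
python3 -m inch '[{"wx":0,"wy":0,"wz":0,"x":0,"y":0,"z":-2,"fingers":0.62},{"wx":0,"wy":0,"wz":0,"x":0,"y":0,"z":-2,"fingers":0.62},{"wx":0,"wy":0,"wz":0,"x":0,"y":0,"z":-20,"fingers":0.62},{"wx":0,"wy":0,"wz":0,"x":0,"y":0,"z":-48,"fingers":0.7},{"wx":0,"wy":0,"wz":0,"x":0,"y":0,"z":-50,"fingers":1},{"wx":0,"wy":0,"wz":0,"x":0,"y":0,"z":-50,"fingers":1},{"wx":0,"wy":0,"wz":0,"x":0,"y":0,"z":-50,"fingers":1},{"wx":0,"wy":0,"wz":0,"x":0,"y":0,"z":-42,"fingers":1},{"wx":0,"wy":0,"wz":0,"x":0,"y":0,"z":-37,"fingers":1},{"wx":0,"wy":0,"wz":0,"x":0,"y":0,"z":-33,"fingers":1},{"wx":0,"wy":0,"wz":0,"x":0,"y":0,"z":-31,"fingers":1},{"wx":0,"wy":0,"wz":0,"x":0,"y":0,"z":-31,"fingers":1}]';python3 -c "
from h import *
tip((0,0,.182))"
python3 -m inch '[{"wx":0,"wy":0,"wz":0,"x":0,"y":0,"z":-20,"fingers":1},{"wx":0,"wy":0,"wz":0,"x":0,"y":0,"z":-70,"fingers":0.6},{"wx":0,"wy":0,"wz":0,"x":60,"y":30,"z":-90,"fingers":0.55},{"wx":0,"wy":0,"wz":0,"x":160,"y":60,"z":-90,"fingers":0.55},{"wx":0,"wy":0,"wz":0,"x":160,"y":60,"z":-90,"fingers":0.55},{"wx":0,"wy":0,"wz":0,"x":220,"y":130,"z":-90,"fingers":0.55},{"wx":0,"wy":0,"wz":0,"x":220,"y":130,"z":-90,"fingers":0.55},{"wx":0,"wy":0,"wz":0,"x":220,"y":130,"z":-90,"fingers":0.55}]'
python3 - <<'E'
from h import *
ims={c:read_camera(c) for c in("top","side")}
rows([.579,-.224,.253],np.pi/2)
a,b=ims["top"],ims["side"];cv2.imwrite("pics/l.png",np.hstack([cv2.resize(a[110:200,254:404],(400,240),interpolation=2),cv2.resize(b[140:290,260:460],(400,300),interpolation=2)[:240]]))
cv2.imwrite("pics/l2.png",cv2.resize(a[110:200,254:404],(800,480),interpolation=2))
E
```

```text
time_s: 58.05
tcp_pos: [0.6523, 0.065, 0.2742]
tcp_rot: [[-1.0, -0.0, -0.001], [-0.0, 1.0, -0.0], [0.001, -0.0, -1.0]]
wrist_force: [-10.1, -0.3, 29.3]
finger_gap: 0.0006
grasp_force: 14.9
tip [0.6521 0.065  0.0922] F [-10.1  -0.3  29.3] tcp [0.6523 0.065  0.2742] [-9.e-04 -2.e-04 -1.e+00]
time_s: 58.85
tcp_pos: [0.4288, 0.1966, 0.3602]
tcp_rot: [[-1.0, -0.002, -0.004], [-0.002, 1.0, -0.0], [0.004, 0.0, -1.0]]
wrist_force: [0.5, 0.4, 0.5]
finger_gap: 0.0393
grasp_force: 0.0
x -146.5 y -420.3 z 107.6 wz 0.0029  n>=9.2
```

View pics/l.png

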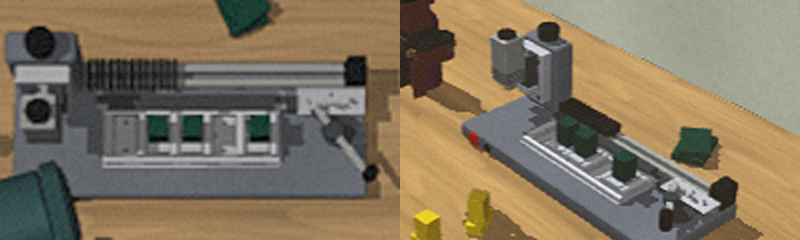

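All three blanks are down in nests 1, 3 and 4 and the spindle is home. Now the lever goes to the one-dot notch.

```bash
python3 -m inch '[{"wx":0,"wy":0,"wz":0,"x":-15,"y":-45,"z":0,"fingers":0.55},{"wx":0,"wy":0,"wz":0,"x":-30,"y":-90,"z":0,"fingers":0.55},{"wx":0,"wy":0,"wz":0,"x":-45,"y":-135,"z":0,"fingers":0.55},{"wx":0,"wy":0,"wz":0,"x":-60,"y":-180,"z":0,"fingers":0.55},{"wx":0,"wy":0,"wz":0,"x":-75,"y":-225,"z":0,"fingers":0.55},{"wx":0,"wy":0,"wz":0,"x":-95,"y":-270,"z":0,"fingers":0.55},{"wx":0,"wy":0,"wz":0,"x":-110,"y":-315,"z":0,"fingers":0.55},{"wx":0,"wy":0,"wz":0,"x":-125,"y":-360,"z":0,"fingers":0.55},{"wx":0,"wy":0,"wz":0,"x":-140,"y":-400,"z":0,"fingers":0.55},{"wx":0,"wy":0,"wz":0,"x":-146,"y":-420,"z":0,"fingers":0.55},{"wx":0,"wy":0,"wz":0,"x":-146,"y":-420,"z":0,"fingers":0.55},{"wx":0,"wy":0,"wz":0,"x":-146,"y":-420,"z":0,"fingers":0.55},{"wx":0,"wy":0,"wz":0,"x":-146,"y":-420,"z":45,"fingers":0.55},{"wx":0,"wy":0,"wz":0,"x":-146,"y":-420,"z":90,"fingers":0.55},{"wx":0,"wy":0,"wz":0,"x":-146,"y":-420,"z":107,"fingers":0.55},{"wx":0,"wy":0,"wz":0,"x":-146,"y":-420,"z":107,"fingers":0.55}]'
python3 -m inch '[{"wx":0,"wy":0,"wz":0,"x":0,"y":0,"z":0,"fingers":0.9},{"wx":0,"wy":0,"wz":0,"x":0,"y":0,"z":0,"fingers":0.9},{"wx":0,"wy":0,"wz":0,"x":0,"y":0,"z":0,"fingers":0.9},{"wx":0,"wy":0,"wz":0,"x":0,"y":0,"z":0,"fingers":0.9}]';python3 -c "
from h import *
tip((0,0,.163))"
```

```text
time_s: 60.55
tcp_pos: [0.577, -0.2224, 0.2512]
tcp_rot: [[-1.0, -0.002, -0.006], [-0.002, 1.0, 0.004], [0.006, 0.004, -1.0]]
wrist_force: [-0.9, -0.1, -0.1]
finger_gap: 0.0394
grasp_force: 0.0
time_s: 60.95
tcp_pos: [0.5796, -0.224, 0.256]
tcp_rot: [[-1.0, 0.001, 0.003], [0.001, 1.0, 0.001], [-0.003, 0.001, -1.0]]
wrist_force: [1.2, 6.8, 2.9]
finger_gap: 0.019
grasp_force: 30.0
tip [ 0.58   -0.2238  0.093 ] F [1.2 6.8 2.9] tcp [ 0.5796 -0.224   0.256 ] [ 0.0027  0.0012 -1.    ]
```

```bash
python3 -m inch '[{"wx":0,"wy":0,"wz":0,"x":4,"y":7,"z":0,"fingers":0.9},{"wx":0,"wy":0,"wz":0,"x":7.5,"y":14,"z":0,"fingers":0.9},{"wx":0,"wy":0,"wz":0,"x":10.5,"y":21.5,"z":0,"fingers":0.9},{"wx":0,"wy":0,"wz":0,"x":12.5,"y":29.5,"z":0,"fingers":0.9},{"wx":0,"wy":0,"wz":0,"x":13.5,"y":37,"z":0,"fingers":0.9},{"wx":0,"wy":0,"wz":0,"x":14,"y":42,"z":0,"fingers":0.9},{"wx":0,"wy":0,"wz":0,"x":14,"y":45,"z":0,"fingers":0.9},{"wx":0,"wy":0,"wz":0,"x":14,"y":45,"z":0,"fingers":0.9},{"wx":0,"wy":0,"wz":0,"x":14,"y":45,"z":0,"fingers":0.9}]';python3 -c "
from h import *
tip((0,0,.163))"
```

```text
time_s: 61.85
tcp_pos: [0.5611, -0.1794, 0.2556]
tcp_rot: [[-1.0, -0.001, -0.009], [-0.001, 1.0, 0.0], [0.009, 0.0, -1.0]]
wrist_force: [-16.3, -1.0, 18.4]
finger_gap: 0.0156
grasp_force: 29.9
tip [ 0.5597 -0.1793  0.0926] F [-16.3  -1.   18.4] tcp [ 0.5611 -0.1794  0.2556] [-8.6e-03  4.0e-04 -1.0e+00]
```

```bash
python3 -m inch '[{"wx":0,"wy":0,"wz":0,"x":0,"y":0,"z":0,"fingers":0.6},{"wx":0,"wy":0,"wz":0,"x":0,"y":0,"z":0,"fingers":0.55},{"wx":0,"wy":0,"wz":0,"x":0,"y":0,"z":0,"fingers":0.55},{"wx":0,"wy":0,"wz":0,"x":0,"y":0,"z":-40,"fingers":0.55},{"wx":0,"wy":0,"wz":0,"x":0,"y":0,"z":-90,"fingers":0.55},{"wx":0,"wy":0,"wz":0,"x":40,"y":60,"z":-110,"fingers":0.55},{"wx":0,"wy":0,"wz":0,"x":100,"y":200,"z":-110,"fingers":0.55},{"wx":0,"wy":0,"wz":0,"x":130,"y":360,"z":-110,"fingers":0.55},{"wx":0,"wy":0,"wz":0,"x":130,"y":360,"z":-110,"fingers":0.55},{"wx":0,"wy":0,"wz":0,"x":130,"y":360,"z":-110,"fingers":0.55},{"wx":0,"wy":0,"wz":0,"x":130,"y":360,"z":-110,"fingers":0.55},{"wx":0,"wy":0,"wz":0,"x":130,"y":360,"z":-110,"fingers":0.55},{"wx":0,"wy":0,"wz":0,"x":130,"y":360,"z":-110,"fingers":0.55}]'
python3 - <<'E'
from h import *
ims={c:read_camera(c) for c in("top","side")}
a,b=ims["top"],ims["side"];cv2.imwrite("pics/n.png",np.hstack([cv2.resize(a[110:200,254:404],(500,300),interpolation=2),cv2.resize(b[200:275,350:425],(300,300),interpolation=2)]))
pv=np.array([.6447,-.1787])
for q in(0,.5,.6,.7,1.2):
    P=[[pv[0]-.08*np.cos(.6-q),pv[1]-.08*np.sin(.6-q),.098]]
    print(q,((proj("top",P)[0]-[254,110]+.5)*500/150).round(),((proj("side",P)[0]-[350,200]+.5)*4+[500,0]).round())
E
```

```text
time_s: 63.15
tcp_pos: [0.4339, 0.1825, 0.3646]
tcp_rot: [[-1.0, -0.001, 0.001], [-0.001, 1.0, 0.001], [-0.001, 0.001, -1.0]]
wrist_force: [1.6, 0.0, -0.1]
finger_gap: 0.0394
grasp_force: 0.0
0 [467. 222.] [662. 187.]
0.5 [432. 234.] [612. 171.]
0.6 [425. 234.] [604. 166.]
0.7 [417. 234.] [597. 161.]
1.2 [382. 221.] [575. 132.]
```

View pics/n.png

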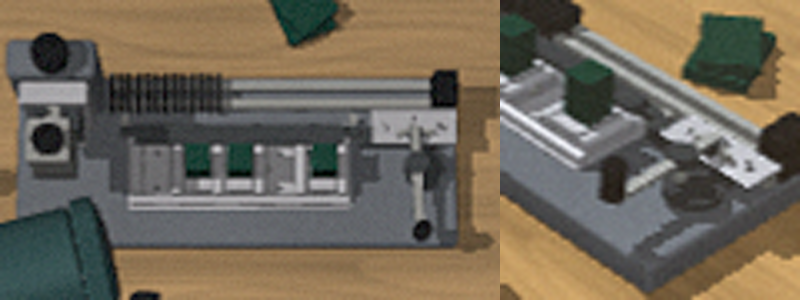

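The lever points straight at the one-dot notch, with the knob at (422,230). Three blanks are down in the nests, the spindle is home and the robot is clear.

```bash
python3 -c "
from plant import *
print(sign_off())"
```

```text
the job is handed in; nothing more can be done
None
```

The job is handed in at about 63 s: I opened the lever, pressed the three wax blanks home in nests 1, 3 and 4, slid the spindle fully down, and set the lever to the one-dot wax notch; sign-off gave no verdict, and the notch was judged from the knob's position rather than a felt click.

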